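# Free the drawing board's ratchet with a stick and fold it flat

## Task

Fold the tilted drawing board down for the end of class. Take the plain wooden stick from the brush caddy and, keeping the gripper itself off the pawl, flick the pawl up and right over with the stick so that it lies back off the teeth while the board is still up. Then stand the stick back in its slot and press the board gently down until it lies flat on its stand, without shifting the things around it.

Things in the scene. Friction and masses are not known exactly. Their poses are not given: they have to be found in the camera images.
- board (a joint): Plywood drawing board, 340 mm wide (along the stand's y), 12 mm thick, hinged at its low edge. Angle in rad: 0 = flat on the stand, positive = raised; starts at 0.45 to 0.75. The panel ends 218 mm past the hinge axis. The hinge is stiff: it stays where left. With the pawl in the teeth it goes up but not down by more than one tooth (0.16 rad).
- board_push (a point): Point on the board's top face, 140 mm from the hinge axis, half-way along its width; a good place to press it down (3 to 9 N once the pawl is off). It moves with the board on an arc about the hinge axis; flat, it is 48 mm above the table. Its x runs up the board, its z is the face's normal. The 6 mm thick steel clip begins 54 mm beyond it.
- stand: Fixed wooden stand under the board, 236 mm deep, 330 mm wide, rails 30 mm high; origin at its centre on the table, x points from the hinge side to the side where the board rises, y along the hinge axis towards the ratchet, z up. The hinge axis lies at x = -110 mm, z = 42 mm. The ratchet is outside the board's +y edge.
- quadrant_axis (a point): On the hinge axis, in the mid-plane of the toothed steel quadrant (10 mm thick, 55 mm radius, 7 saw teeth) fixed to the board 30 mm outside its edge; at y = 200 mm of the stand, same axes. A fixed cheek plate stands 13 to 19 mm outside this plane (+y), x -14 to +74 mm, z up to 91 mm from here. Below the pawl's thumb plate there are no fixed parts.
- pawl (a joint): Steel drop pawl, 106 mm long, resting by its weight (75 g) on top of the quadrant. Angle in rad: 0 = level, in the teeth (starts at -0.04 to 0.15), positive = free end swung up and over towards the stand's +x. Only its weight resists. Past about 1.5 rad it falls by itself to its stop at 2.5, clear of the teeth, and stays there.
- pawl_pivot (a point): Centre of the pawl's pivot pin, 106 mm above the table; fixed; the pin runs along the stand's y. The pawl swings in the plane through this point square to y.
- pawl_toe (a point): Middle of the underside of the pawl's free end, a thumb plate 36 mm wide (along the stand's y), 26 mm long, 6 mm thick, turned up by 0.33 rad; it reaches 12 mm beyond this point. With the pawl at 0 it is 93.5 mm from the pivot towards the stand's -x and 11 mm above it, about 117 mm above the table. Moves with the pawl.
- stick_center (a point): Plain straight beech stick, round, 14 mm diameter, 190 mm long, 22 g, standing loose and upright in an end slot of the caddy. The point is its centre, half-way along; z is its length. Its top stands 195 mm above the table, the tallest thing in the caddy (the brushes beside it end at 160 mm).
- stick_foot (a point): Centre of the lower end of the same stick, 95 mm below its centre.
- caddy_slot (a point): Centre of the mouth of the stick's slot in the fixed wooden brush caddy (128 x 46 x 80 mm high, three slots in a row along its x, walls 5 mm). The slot is 36 mm square inside and 75 mm deep, mouth 80 mm above the table; axes along the caddy's. The other two slots, 41 and 82 mm along +x, hold a fixed brush each.
- swab_box: Bystander: cardboard box, 120 x 66 x 56 mm; origin under its centre.
- dark_stone: Bystander: smooth black round stone, 88 mm across, 46 mm high; origin under its centre.
- grey_stone: Bystander: grey-brown round stone, 72 mm across, 50 mm high; origin under its centre.
- white_bottle: Bystander: small paint bottle, 38 mm diameter, 112 mm high; origin under its centre.
- blue_bottle: Bystander: small paint bottle, 38 mm diameter, 112 mm high; origin under its centre.
- palette: Bystander: shallow white palette dish, 130 mm across, 14 mm high; origin under its centre.
- beaker: Bystander: clear cup, 68 mm across, 75 mm high; origin under its centre.
Mind the look-alikes: they are no part of the job. There is more than one size of the part that bears caddy_slot; the job needs the smaller.

How it is judged:
By the outcome, as a careful person would: the job done as asked, in the order asked, and still so for the second after the job is handed in, with the robot touching nothing.
It also fails if it takes over 64 s, if anything falls off the work surface, if the arm or the gripper's body presses on something with over 40 N, if the wrist force passes 120 N, or if a joint passes its speed limit or range.

## Robot

A 6-joint arm with a two-finger parallel gripper is mounted at the origin on the work surface. World frame = base frame: x ahead of the robot, y to its left, z up, the work surface at z = 0. Lengths are in m, angles in degrees, forces in N, time in s.
With the tool pointing down it reaches from about 0.4 to 0.825 m from the base axis. Payload 7 kg.
Tool frame: the origin (TCP) lies midway between the tips of the shut fingers; the grasp point (between the pads) lies 19 mm behind it (ctrl.hold_point_z is the distance from the TCP to the grasp point, in m); z points along the fingers, y is the line along which they close (so a half turn about z gives the same grasp; the last joint's range is limited). The gripper opens to 88 mm and grips with 3 to 60 N. Pads are 19 mm wide; open, the fingers measure 130 mm over their backs; the gripper's body (78 mm by 193 mm) begins 47 mm behind the grasp point.
Start: joints at [84.689, 20.546, 0.682, 0, -70.136, -16.507], TCP at [0.251, 0.627, 0.227] pointing down, gripper open.
Joint ranges: [-176.03, 176.03], [-82.01, 121.73], [-58.28, 71.71], [-173.87, 95.51], [-174.79, -0.11], [-173.66, 173.66]. Speed limits (degrees/s): [136.94, 136.94, 172.46, 180, 180, 180].

## Interface

Orientations are given as [roll, pitch, yaw] about the fixed x, y, z axes, in that order (R = Rz(yaw) Ry(pitch) Rx(roll)).
In Python, from plant import ctrl gives the robot as it stands.
- The arm moves only by the tool apply_moves, never from a script. Its argument "deltas" is a list of rows, each an object with "fingers": the finger opening in mm, from 0 to 87.6; "delta_pos": the shift along the tool's x, y, z in mm, a list of three; "angular": the turn, a rotation vector about the tool's x, y, z in degrees, a list of three. A call has 1 to 10 rows; each row is the pose to reach, as a shift and turn from the pose commanded when the call began, along the tool's axes at that moment; what a row does not reach only later rows make up. A row lasts 1/10 s, in which the tool goes at most 50 mm and 8.59 degrees, less where a joint would pass 70% of its speed; a pose out of reach is approached as far as the arm can. A call with a gripper value outside its range is refused whole. The fingers move at their own pace and stop on an object; the grip force is fixed at half the most. Time passes only in rows, so rows that repeat a pose let the fingers close. It gives the time, the measured TCP pose, the force, the opening and the grip force at its end, in the units of the state.
- ctrl.get_obs(): the state, without advancing time (a new reading comes with each control period).
- ctrl.snapshot(name): name is "scene" or "side" or "wrist"; returns the picture (480x640x3 uint8, red, green, blue); there is no depth.
- ctrl.camera_params(name): a dict with "fx", "fy", "cx", "cy" (pixels), "cam_to_world" (4x4, takes a point from camera to world coordinates); the wrist camera has in their place "mount" (4x4, takes a point from camera to tool coordinates, whose origin is the TCP and whose axes are the flange's). Camera axes: x right, y up, looking along -z (the intrinsics and any distortion apply to the point x, -y, -z); pixel columns grow to the right and rows downward; lengths in m; the calibration is good to about 2 mm. The wrist camera is an equidistant fisheye: a pixel r from the principal point sees the ray r / f radians off the axis. A picture is of the moment at which its call begins: read the wrist's pose just before it. camera_params takes no time and is no camera call.
- ctrl.close_job(): hands the job in; it is judged then, once.
The state is a dict: "clock": time; "joint_pos": joint angles; "qvel": joint speeds; "tau": joint torques, N m; "tool_pos": TCP position; "orientation": TCP orientation; "force": force on the tool from outside, world axes, zero at the start; "moment": the same for the moment, N m; "opening": finger opening in m; "gripper_force": force on a finger pad.
Only numpy, scipy, OpenCV 4.12 (cv2) and the standard library are available. Lean on these libraries where they do the work, as an engineer would, in place of code of your own. Each camera call takes 0.05 s, during which the arm holds its last target. There are 200 camera calls.

## Working session

There is one attempt and no reset: what is moved stays moved. The work goes in short steps, Python scripts to look and compute and a tool call to move; the robot and the scene stay as the last step left them, time stands still between calls to the robot, and variables do not carry over. Pictures are saved under pics/ and viewed, at most 10 in all, crops included, and the job is handed in when it is done.

Besides the shell and the picture viewer there is one more tool, called in YAML: its name, and indented under it one key for each argument. apply_moves: Moves the arm, as the interface text tells. Its arguments: {"type":"object","properties":{"deltas":{"type":"array"}},"required":["deltas"]}

```bash
mkdir -p pics; ls; python3 - <<'E'
from plant import ctrl
import cv2
for n in("scene","side","wrist"):
    o=ctrl.get_obs(); im=ctrl.snapshot(n); cv2.imwrite(f"pics/{n}0.png",im[:,:,::-1]); print(n,ctrl.camera_params(n))
print(o, ctrl.hold_point_z)
E
```

```text
pics
scene {'fx': 526.295069961787, 'fy': 526.295069961787, 'cx': 320.4048965629872, 'cy': 241.20806489499756, 'cam_to_world': array([[ 0.84576771, -0.31863106,  0.42796172,  1.04085535],
       [ 0.53298486,  0.46759693, -0.705181  , -0.92446528],
       [ 0.02457898,  0.82451644,  0.56530392,  0.8254352 ],
       [ 0.        ,  0.        ,  0.        ,  1.        ]])}
side {'fx': 449.443767577022, 'fy': 449.443767577022, 'cx': 320.27216939214827, 'cy': 241.3256614609411, 'cam_to_world': array([[ 0.75242276,  0.42818203, -0.50051987,  0.06283137],
       [-0.65861458,  0.47832206, -0.58089141, -0.52087567],
       [-0.00931757,  0.76672561,  0.64190733,  0.64575924],
       [ 0.        ,  0.        ,  0.        ,  1.        ]])}
wrist {'fx': 371.64829954431775, 'fy': 371.64829954431775, 'cx': 316.52455743004936, 'cy': 241.43345937633356, 'mount': array([[-1.59811205e-04,  9.53684273e-01,  3.00809377e-01,
         8.24203917e-02],
       [ 9.99999911e-01,  2.69749072e-04, -3.23940222e-04,
        -8.05575712e-04],
       [-3.90079745e-04,  3.00809298e-01, -9.53684232e-01,
        -1.58466272e-01],
       [ 0.00000000e+00,  0.00000000e+00,  0.00000000e+00,
         1.00000000e+00]])}
{'clock': 0.1, 'joint_pos': array([ 8.46890674e+01,  2.05853476e+01,  6.38751142e-01, -1.64738394e-02,
       -7.01367530e+01, -1.65073938e+01]), 'qvel': array([-0.0011995 , -0.07501332,  0.04355603,  0.00651588,  0.06500973,
        0.06619528]), 'tau': array([-4.99848138e-04, -5.84165275e+01,  2.93749988e+01,  7.01554075e+00,
        1.01995678e-02, -4.62542789e-05]), 'tool_pos': array([0.25073784, 0.62622417, 0.22574068]), 'orientation': array([ 1.79915685e+02, -8.83572165e-03, -2.18239286e+01]), 'force': array([ 0.26070543,  0.57774043, -0.10198883]), 'moment': array([ 0.01552471, -0.00152787,  0.01669918]), 'gripper_force': 0.0, 'opening': 0.08743951695089336} 0.0188
```

View pics/scene0.png

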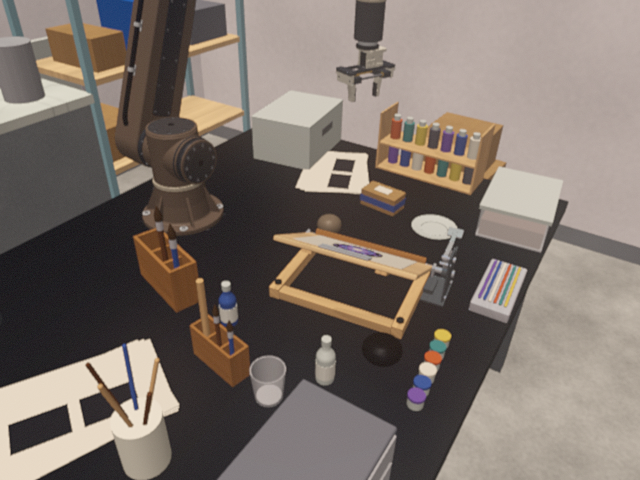

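View pics/side0.png

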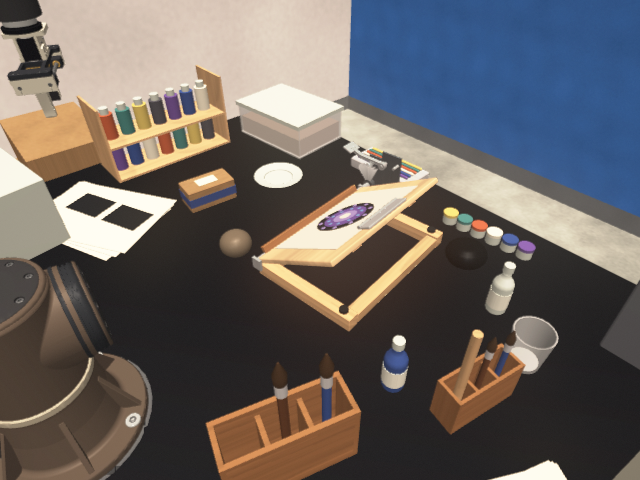

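The scene view shows the small caddy with the stick (top at about (201,281) in scene and (477,334) in side). The ratchet is at about (450,250) in scene and (375,165) in side. I'll take enlarged crops for accurate pixels.

```bash
python3 - <<'E'
import cv2,numpy as np
def c(n,x,y,w=133,h=100):
    im=cv2.imread(f"pics/{n}0.png")[y:y+h,x:x+w]; im=cv2.resize(im,(400,300),interpolation=cv2.INTER_CUBIC)
    im=cv2.convertScaleAbs(im,alpha=1.2,beta=15)
    for i in range(0,w,20): cv2.putText(im,str(x+i),(i*3,8),0,.3,(0,255,255)); cv2.line(im,(i*3,10),(i*3,14),(0,255,255))
    for i in range(0,h,20): cv2.putText(im,str(y+i),(0,i*3+4),0,.3,(0,255,0)); cv2.line(im,(22,i*3),(26,i*3),(0,255,0))
    return im
cv2.imwrite("pics/c1.png",np.vstack([np.hstack([c("scene",390,215),c("side",310,125)]),np.hstack([c("scene",160,270,133,120),c("side",420,320,133,110)])]))
E
```

```text
(no output)
```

View pics/c1.png

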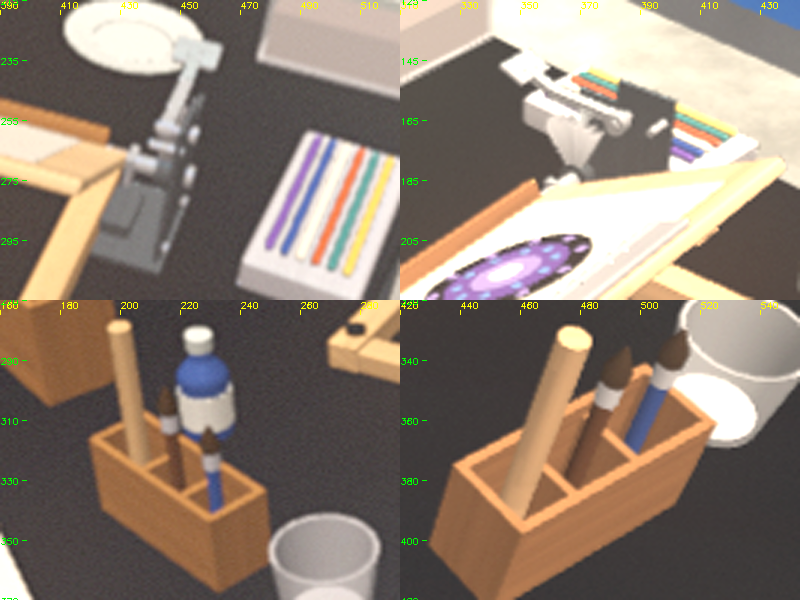

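Measured pixels: stick top at scene (199.6,280.4) and side (478.2,333.9), caddy rim corners, thumb plate near scene (456,232) and side (350,148), pivot near scene (445,257) and side (383,165). Next I triangulate these.

```bash
cat > h.py <<'E'
from plant import ctrl
import numpy as np, cv2
from scipy.spatial.transform import Rotation as Rn
P={n:ctrl.camera_params(n) for n in("scene","side","wrist")}
def ray(n,u,v,obs=None):
    p=P[n]; x=(u-p['cx'])/p['fx']; y=(v-p['cy'])/p['fy']
    if n=="wrist":
        r=np.hypot(x,y); s=np.sin(r)/max(r,1e-9); d=np.array([x*s,-y*s,-np.cos(r)])
        T=np.eye(4); T[:3,:3]=Rn.from_euler('xyz',obs['orientation'],degrees=True).as_matrix(); T[:3,3]=obs['tool_pos']; M=T@p['mount']
    else: d=np.array([x,-y,-1.]); M=p['cam_to_world']
    d=M[:3,:3]@d; return M[:3,3],d/np.linalg.norm(d)
def plane(n,u,v,z,obs=None):
    o,d=ray(n,u,v,obs); return o+d*(z-o[2])/d[2]
def tri(*rs):
    A=sum(np.eye(3)-np.outer(d,d) for o,d in rs); b=sum((np.eye(3)-np.outer(d,d))@o for o,d in rs)
    p=np.linalg.solve(A,b); return p,[np.linalg.norm(np.cross(p-o,d)) for o,d in rs]
def pix(n,X):
    p=P[n];M=np.linalg.inv(p['cam_to_world']); c=M[:3,:3]@X+M[:3,3]; return p['cx']+p['fx']*c[0]/-c[2],p['cy']-p['fy']*c[1]/-c[2]
E
python3 - <<'E'
from h import *
np.set_printoptions(precision=4,suppress=True)
def t(l,a,b): print(l,*tri(ray("scene",*a),ray("side",*b)))
t("sticktop",(199.6,280.4),(478.2,333.9))
t("thumb",(456.5,232),(350,147.6)); t("pivot",(445,257),(383,165.5))
print("caddy side",*[plane("side",*c,.08) for c in((438.9,380.1),(460.2,403.2),(524.7,365.8),(501.5,344.9))])
print("caddy scene",*[plane("scene",*c,.08) for c in((190.6,324.8),(201.6,312),(248.8,345.6),(231.5,356))])
print("stand side",*[plane("side",*c,.03) for c in((258,262),(351,318),(441,236))])
print("stand scene",*[plane("scene",*c,.03) for c in((271,290),(403,322),(432,268))])
for l,s,d,z in(("blue",(228,287),(399,343),.112),("white",(326,341),(509,267),.112),("wsticktop",(0,0),(0,0),.195)):
    if s[0]: print(l,plane("scene",*s,z),plane("side",*d,z))
E
```

```text
sticktop [ 0.4439 -0.3788  0.1943] [np.float64(0.0010211440377524718), np.float64(0.0010211440377525195)]
thumb [0.7626 0.1768 0.1191] [np.float64(0.001530005265890974), np.float64(0.0015300052658909185)]
pivot [0.7733 0.0769 0.1082] [np.float64(0.0012126685197063984), np.float64(0.0012126685197063603)]
caddy side [ 0.4268 -0.3543  0.08  ] [ 0.4195 -0.3958  0.08  ] [ 0.5401 -0.4228  0.08  ] [ 0.548  -0.3798  0.08  ]
caddy scene [ 0.4189 -0.3944  0.08  ] [ 0.411  -0.3537  0.08  ] [ 0.5523 -0.3748  0.08  ] [ 0.5421 -0.414   0.08  ]
stand side [0.4059 0.0714 0.03  ] [ 0.4442 -0.1592  0.03  ] [ 0.7487 -0.1238  0.03  ]
stand scene [ 0.4507 -0.1689  0.03  ] [ 0.7561 -0.0955  0.03  ] [0.7338 0.1251 0.03  ]
blue [ 0.4305 -0.2894  0.112 ] [ 0.4127 -0.2874  0.112 ]
white [ 0.6863 -0.3091  0.112 ] [ 0.6758 -0.3065  0.112 ]
```

The stick is upright and centred: its top at (0.444,-0.379,0.194) matches both the given 195 mm height and the slot centre from the caddy rim (yaw about -10.7°). The pawl toe is near (0.763,0.177,0.117). Next I write a helper that turns targets into rows.

```bash
cat >> h.py <<'E'
def plan(wps,show=True):
    """wps: list of (pos m, R matrix, rows); prints rows relative to the current pose"""
    o=ctrl.get_obs(); p0=o['tool_pos']; R0=Rn.from_euler('xyz',o['orientation'],degrees=True).as_matrix()
    p,R=p0,R0; k=0
    for q,Q,n in wps:
        q=np.array(q); rv=Rn.from_matrix(R.T@Q).as_rotvec()
        for i in range(1,n+1):
            pp=p+(q-p)*i/n; RR=R@Rn.from_rotvec(rv*i/n).as_matrix(); k+=1
            print(k,np.round(R0.T@(pp-p0)*1000,1).tolist(),np.round(np.degrees(Rn.from_matrix(R0.T@RR).as_rotvec()),1).tolist())
        p,R=q,Q
def tool(yaw,tilt=0):
    """tool down, x at yaw; tilt leans tool z towards tool x's heading"""
    return Rn.from_euler('z',yaw,degrees=True).as_matrix()@Rn.from_euler('y',-tilt,degrees=True).as_matrix()@np.diag([1.,-1,-1])
E
python3 - <<'E'
from h import *
plan([((.53,.40,.34),tool(-10.7),9),((.58,.20,.36),tool(-10.7),1)])
E
```

```text
1 [38.2, 11.8, -12.7] [0.0, 0.0, -1.2]
2 [76.3, 23.6, -25.3] [0.0, 0.0, -2.5]
3 [114.5, 35.5, -38.0] [0.0, 0.0, -3.7]
4 [152.6, 47.3, -50.7] [0.0, 0.0, -4.9]
5 [190.8, 59.1, -63.3] [0.0, 0.0, -6.2]
6 [228.9, 70.9, -76.0] [0.0, 0.0, -7.4]
7 [267.1, 82.8, -88.7] [0.1, 0.0, -8.7]
8 [305.2, 94.6, -101.3] [0.1, 0.0, -9.9]
9 [343.4, 106.4, -114.0] [0.1, 0.0, -11.1]
10 [464.1, 273.5, -133.8] [0.1, 0.0, -11.1]
```

apply_moves:
  deltas:
    - {"fingers": 87, "delta_pos": [38, 12, -13], "angular": [0, 0, -1.2]}
    - {"fingers": 87, "delta_pos": [76, 24, -25], "angular": [0, 0, -2.5]}
    - {"fingers": 87, "delta_pos": [114, 35, -38], "angular": [0, 0, -3.7]}
    - {"fingers": 87, "delta_pos": [153, 47, -51], "angular": [0, 0, -4.9]}
    - {"fingers": 87, "delta_pos": [191, 59, -63], "angular": [0, 0, -6.2]}
    - {"fingers": 87, "delta_pos": [229, 71, -76], "angular": [0, 0, -7.4]}
    - {"fingers": 87, "delta_pos": [267, 83, -89], "angular": [0, 0, -8.7]}
    - {"fingers": 87, "delta_pos": [305, 95, -101], "angular": [0, 0, -9.9]}
    - {"fingers": 87, "delta_pos": [343, 106, -114], "angular": [0, 0, -11.1]}
    - {"fingers": 87, "delta_pos": [360, 145, -120], "angular": [0, 0, -11.1]}

```text
clock: 1.15
tool_pos: [0.5339, 0.3579, 0.3452]
orientation: [179.9, 0.0, -10.7]
force: [0.0, 0.6, 0.4]
opening: 0.0872
gripper_force: 0.0
```

```bash
python3 - <<'E'
from h import *
o=ctrl.get_obs();print(o['tool_pos'],o['orientation'],o['joint_pos'])
plan([((.60,.15,.33),tool(-10.7),5),((.60,-0.08,.33),tool(-10.7),5)])
E
```

```text
[0.53388371 0.35788268 0.34523574] [ 1.79897367e+02  2.24408754e-02 -1.07297703e+01] [ 5.12151881e+01  1.48308297e+01  7.74631048e+00  2.86791346e-02
 -8.30166094e+01  2.80515497e+01]
1 [20.7, 38.4, 3.1] [0.0, 0.0, -0.0]
2 [41.5, 76.8, 6.2] [0.0, 0.0, -0.0]
3 [62.2, 115.1, 9.3] [0.1, 0.0, -0.0]
4 [82.9, 153.5, 12.4] [0.1, 0.0, -0.0]
5 [103.7, 191.9, 15.5] [0.1, 0.0, -0.0]
6 [112.2, 237.1, 15.6] [0.1, 0.0, -0.0]
7 [120.8, 282.3, 15.7] [0.1, 0.0, -0.0]
8 [129.4, 327.5, 15.8] [0.1, 0.0, -0.0]
9 [137.9, 372.7, 15.8] [0.1, 0.0, -0.0]
10 [146.5, 417.9, 15.9] [0.1, 0.0, -0.0]
```

apply_moves:
  deltas:
    - {"fingers": 87, "delta_pos": [21, 38, 3], "angular": [0, 0, 0]}
    - {"fingers": 87, "delta_pos": [41, 77, 6], "angular": [0, 0, 0]}
    - {"fingers": 87, "delta_pos": [62, 115, 9], "angular": [0, 0, 0]}
    - {"fingers": 87, "delta_pos": [83, 153, 12], "angular": [0, 0, 0]}
    - {"fingers": 87, "delta_pos": [104, 192, 15], "angular": [0, 0, 0]}
    - {"fingers": 87, "delta_pos": [104, 192, 15], "angular": [0, 0, 0]}

```text
clock: 1.75
tool_pos: [0.5983, 0.1457, 0.331]
orientation: [179.9, 0.0, -11.0]
force: [-0.5, 0.2, -0.4]
opening: 0.0867
gripper_force: 0.0
```

```bash
python3 - <<'E'
from h import *
import json
o=ctrl.get_obs();im=ctrl.snapshot("wrist");cv2.imwrite("pics/w1.png",cv2.resize(im[:,:,::-1],(800,600),interpolation=cv2.INTER_CUBIC))
json.dump({k:o[k].tolist() for k in('tool_pos','orientation')},open("w1.json","w"));print(o['tool_pos'])
plan([((.59,-0.1,.33),tool(-10.7),5),((.444,-.379,.28),tool(-10.7),7)])
E
```

```text
[0.59827728 0.14572747 0.3309946 ]
1 [7.8, 48.9, 0.2] [0.0, 0.0, -0.0]
2 [15.6, 97.9, 0.5] [0.0, 0.0, -0.1]
3 [23.5, 146.8, 0.7] [0.0, 0.0, -0.1]
4 [31.3, 195.7, 1.0] [0.0, 0.0, -0.2]
5 [39.1, 244.7, 1.2] [0.0, 0.0, -0.2]
6 [26.2, 287.7, 8.4] [0.0, 0.0, -0.2]
7 [13.3, 330.8, 15.6] [0.0, 0.0, -0.2]
8 [0.4, 373.9, 22.8] [0.0, 0.0, -0.2]
9 [-12.6, 417.0, 30.0] [0.0, 0.0, -0.2]
10 [-25.5, 460.1, 37.1] [0.0, 0.0, -0.2]
11 [-38.4, 503.2, 44.3] [0.0, 0.0, -0.2]
12 [-51.3, 546.2, 51.5] [0.0, 0.0, -0.2]
```

View pics/w1.png

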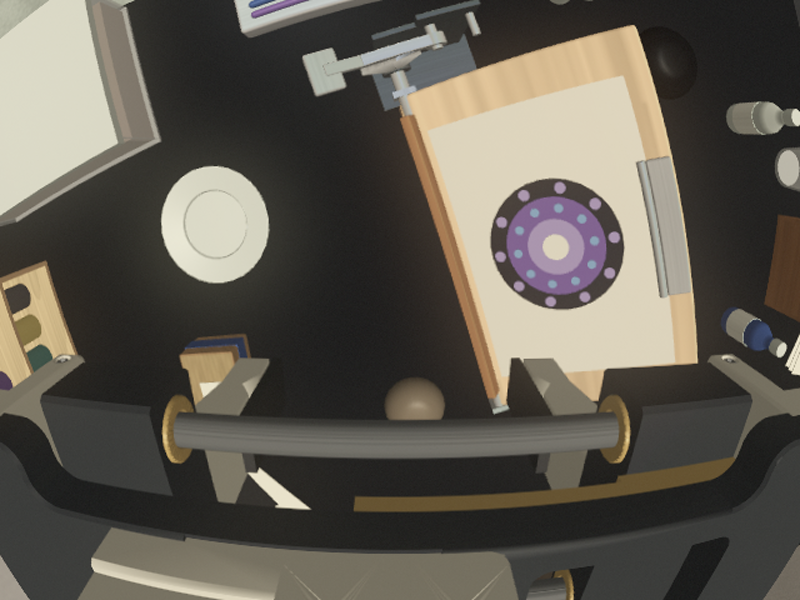

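The wrist view shows the thumb plate centred at about (325,72), the pawl arm up to the pivot at about (433,37), and the hinge pin ends at about (403,95) and (500,408).

```bash
python3 - <<'E'
from h import *
import json
np.set_printoptions(precision=4,suppress=True)
o=json.load(open("w1.json")); w=lambda u,v,z:plane("wrist",u/1.25,v/1.25,z,o)
print("thumb",w(325,72,.121),[w(*c,.122) for c in((303,56),(334,49),(345,88),(317,95))])
print("pivot",w(433,37,.11)); a,b=w(403,95,.042),w(500,408,.042); print("hinge",a,b,np.degrees(np.arctan2(*(a-b)[1::-1])),np.linalg.norm(a-b))
print("tri thumb",tri(ray("wrist",260,57.6,o),ray("scene",456.5,232),ray("side",350,147.6)))
print("tri pivot",tri(ray("wrist",433/1.25,37/1.25,o),ray("scene",445,257),ray("side",383,165.5)))
u,v=w(405,118,.05),w(497,407,.05); print("edge",u,v,np.degrees(np.arctan2(*(u-v)[1::-1])))
for nm,px in(("t1",(633,27)),("t2",(697,362))):
  print(nm,[w(*px,z) for z in(.14,.17,.2)])
print("centre",w(556,246,.12))
E
```

```text
thumb [0.7603 0.1708 0.121 ] [array([0.7775, 0.1852, 0.122 ]), array([0.7772, 0.1602, 0.122 ]), array([0.7435, 0.1578, 0.122 ]), array([0.743 , 0.1804, 0.122 ])]
pivot [0.7748 0.0812 0.11  ]
hinge [0.7395 0.1115 0.042 ] [0.3943 0.0652 0.042 ] 7.6316423287546336 0.34832177705476836
tri thumb (array([0.7612, 0.1729, 0.1209]), [np.float64(0.0023015762955653526), np.float64(0.0031426340335235607), np.float64(0.0018527624199461811)])
tri pivot (array([0.7745, 0.0794, 0.1068]), [np.float64(0.0017709285820526313), np.float64(0.0019247847466932412), np.float64(0.0020130507053361876)])
edge [0.7164 0.1142 0.05  ] [0.4015 0.0696 0.05  ] 8.051644639840706
t1 [array([ 0.7635, -0.0818,  0.14  ]), array([ 0.7563, -0.0636,  0.17  ]), array([ 0.7491, -0.0453,  0.2   ])]
t2 [array([ 0.4543, -0.1258,  0.14  ]), array([ 0.4736, -0.1038,  0.17  ]), array([ 0.493 , -0.0818,  0.2   ])]
centre [0.5873 0.0109 0.12  ]
```

apply_moves:
  deltas:
    - {"fingers": 87, "delta_pos": [8, 49, 0], "angular": [0, 0, 0]}
    - {"fingers": 87, "delta_pos": [16, 98, 0], "angular": [0, 0, 0]}
    - {"fingers": 87, "delta_pos": [23, 147, 0], "angular": [0, 0, 0]}
    - {"fingers": 87, "delta_pos": [31, 196, 1], "angular": [0, 0, 0]}
    - {"fingers": 87, "delta_pos": [39, 240, 1], "angular": [0, 0, 0]}
    - {"fingers": 87, "delta_pos": [26, 287, 8], "angular": [0, 0, 0]}
    - {"fingers": 87, "delta_pos": [13, 330, 15], "angular": [0, 0, 0]}
    - {"fingers": 87, "delta_pos": [0, 374, 23], "angular": [0, 0, 0]}
    - {"fingers": 87, "delta_pos": [-12, 417, 30], "angular": [0, 0, 0]}
    - {"fingers": 87, "delta_pos": [-25, 460, 37], "angular": [0, 0, 0]}

```text
clock: 2.8
tool_pos: [0.487, -0.2977, 0.2943]
orientation: [-180.0, -0.0, -10.6]
force: [0.3, -0.9, -0.3]
opening: 0.0869
gripper_force: 0.0
```

```bash
python3 - <<'E'
from h import *
o=ctrl.get_obs();im=ctrl.snapshot("wrist");cv2.imwrite("pics/w2.png",im[:,:,::-1])
import json
json.dump({k:o[k].tolist() for k in('tool_pos','orientation')},open("w2.json","w"));print(o['tool_pos'])
plan([((.444,-.379,.28),tool(-10.7),3)])
E
```

```text
[ 0.48702966 -0.29766389  0.2943362 ]
1 [-8.2, 27.9, 4.4] [0.0, 0.0, -0.0]
2 [-16.4, 55.7, 8.8] [0.0, 0.1, -0.1]
3 [-24.5, 83.6, 13.2] [0.0, 0.1, -0.1]
```

View pics/w2.png

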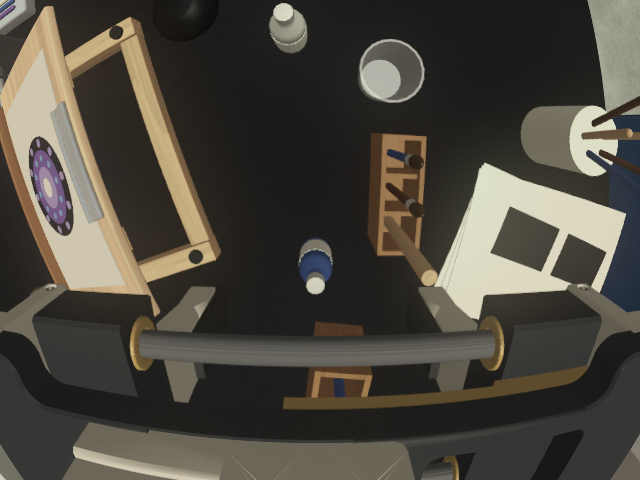

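Stick top is at about (429,273). The tapering stick enters the slot at about (400,232). I check that against the estimate.

```bash
python3 - <<'E'
from h import *
import json
o=json.load(open("w2.json"));np.set_printoptions(precision=4,suppress=True)
print(plane("wrist",429,273,.195,o), tri(ray("wrist",429,273,o),ray("scene",199.6,280.4),ray("side",478.2,333.9)))
print("rim",[plane("wrist",u,v,.08,o) for u,v in((379,255),(422,255),(426,137),(386,134))])
E
```

```text
[ 0.4471 -0.3781  0.195 ] (array([ 0.4449, -0.3787,  0.1936]), [np.float64(0.0013959543833230608), np.float64(0.0016127523265853148), np.float64(0.001114754869264681)])
rim [array([ 0.4253, -0.3538,  0.08  ]), array([ 0.4161, -0.4012,  0.08  ]), array([ 0.5417, -0.4208,  0.08  ]), array([ 0.5506, -0.3798,  0.08  ])]
```

apply_moves:
  deltas:
    - {"fingers": 87, "delta_pos": [-9, 29, 4], "angular": [0, 0, 0]}
    - {"fingers": 87, "delta_pos": [-17, 58, 9], "angular": [0, 0, 0]}
    - {"fingers": 87, "delta_pos": [-26, 87, 14], "angular": [0, 0, 0]}
    - {"fingers": 87, "delta_pos": [-26, 87, 45], "angular": [0, 0, 0]}
    - {"fingers": 87, "delta_pos": [-26, 87, 80], "angular": [0, 0, 0]}
    - {"fingers": 87, "delta_pos": [-26, 87, 115], "angular": [0, 0, 0]}
    - {"fingers": 87, "delta_pos": [-26, 87, 140], "angular": [0, 0, 0]}
    - {"fingers": 87, "delta_pos": [-26, 87, 154], "angular": [0, 0, 0]}
    - {"fingers": 87, "delta_pos": [-26, 87, 154], "angular": [0, 0, 0]}

```text
clock: 3.75
tool_pos: [0.4451, -0.3764, 0.1382]
orientation: [-179.9, 0.2, -10.7]
force: [-0.2, 0.3, 0.8]
opening: 0.0873
gripper_force: 0.0
```

apply_moves:
  deltas:
    - {"fingers": 45, "delta_pos": [0, 0, 0], "angular": [0, 0, 0]}
    - {"fingers": 25, "delta_pos": [0, 0, 0], "angular": [0, 0, 0]}
    - {"fingers": 0, "delta_pos": [0, 0, 0], "angular": [0, 0, 0]}
    - {"fingers": 0, "delta_pos": [0, 0, 0], "angular": [0, 0, 0]}
    - {"fingers": 0, "delta_pos": [0, 0, 0], "angular": [0, 0, 0]}
    - {"fingers": 0, "delta_pos": [0, 0, 0], "angular": [0, 0, 0]}
    - {"fingers": 0, "delta_pos": [0, 0, 0], "angular": [0, 0, 0]}

```text
clock: 4.45
tool_pos: [0.4458, -0.3778, 0.1407]
orientation: [180.0, -0.0, -10.7]
force: [0.4, 0.3, -0.3]
opening: 0.0363
gripper_force: 0.0
```

apply_moves:
  deltas:
    - {"fingers": 0, "delta_pos": [0, 0, 0], "angular": [0, 0, 0]}
    - {"fingers": 0, "delta_pos": [0, 0, 0], "angular": [0, 0, 0]}
    - {"fingers": 0, "delta_pos": [0, 0, 0], "angular": [0, 0, 0]}
    - {"fingers": 0, "delta_pos": [0, 0, 0], "angular": [0, 0, 0]}
    - {"fingers": 0, "delta_pos": [0, 0, 0], "angular": [0, 0, 0]}
    - {"fingers": 0, "delta_pos": [0, 0, 0], "angular": [0, 0, 0]}

```text
clock: 5.05
tool_pos: [0.4458, -0.3777, 0.1405]
orientation: [-180.0, 0.0, -10.7]
force: [-0.3, 0.6, -0.3]
opening: 0.0133
gripper_force: 30.0
```

Gripped at 13.3 mm with 30 N. I lift straight up, then plan the transit.

apply_moves:
  deltas:
    - {"fingers": 0, "delta_pos": [0, 0, -15], "angular": [0, 0, 0]}
    - {"fingers": 0, "delta_pos": [0, 0, -40], "angular": [0, 0, 0]}
    - {"fingers": 0, "delta_pos": [0, 0, -75], "angular": [0, 0, 0]}
    - {"fingers": 0, "delta_pos": [0, 0, -115], "angular": [0, 0, 0]}
    - {"fingers": 0, "delta_pos": [0, 0, -155], "angular": [0, 0, 0]}
    - {"fingers": 0, "delta_pos": [0, 0, -190], "angular": [0, 0, 0]}
    - {"fingers": 0, "delta_pos": [0, 0, -220], "angular": [0, 0, 0]}
    - {"fingers": 0, "delta_pos": [0, 0, -240], "angular": [0, 0, 0]}

```text
clock: 5.85
tool_pos: [0.446, -0.378, 0.3834]
orientation: [179.9, -0.2, -10.7]
force: [0.2, -0.2, -0.4]
opening: 0.0137
gripper_force: 30.0
```

```bash
cat >> h.py <<'E'
YAW=7.8; TILT=60.; PIV=np.array([.7740,.0795,.106])
sy=np.array([np.cos(np.radians(YAW)),np.sin(np.radians(YAW)),0]); sx=np.array([sy[1],-sy[0],0]); sz=np.array([0,0,1.])
RT=tool(YAW,TILT); D=RT[:,2]; NEAR=-.018
def stick(th,gap=0,back=0):
    """TCP so the stick's axis crosses the near plate edge at arc angle th (gap below the underside), pulled back along its axis"""
    r=np.array([-.0961,.0034]); r=r+gap*np.array([-.1,-1]); c,s=np.cos(th),np.sin(th)
    x,z=r[0]*c+r[1]*s, -r[0]*s+r[1]*c
    return PIV+x*sx+z*sz+NEAR*sy+(.038-.1355-back)*D
E
python3 - <<'E'
from h import *
np.set_printoptions(precision=4,suppress=True)
print(stick(0,.008),stick(0,.008,.09),stick(1.8),sx,D)
plan([((.56,-.10,.43),tool(-10.7),7),((.60,.06,.43),tool(-2,8),3)])
E
```

```text
[0.6594 0.1616 0.1502] [0.5821 0.151  0.1952] [0.6759 0.0407 0.2476] [ 0.1357 -0.9907  0.    ] [ 0.858   0.1175 -0.5   ]
1 [8.6, -42.0, -6.7] [0.0, -0.0, -0.0]
2 [17.3, -84.1, -13.4] [0.0, -0.0, -0.0]
3 [25.9, -126.1, -20.0] [0.0, -0.1, -0.0]
4 [34.5, -168.2, -26.7] [0.0, -0.1, -0.0]
5 [43.2, -210.2, -33.4] [0.0, -0.1, -0.0]
6 [51.8, -252.3, -40.1] [0.1, -0.1, -0.0]
7 [60.4, -294.3, -46.7] [0.1, -0.2, -0.0]
8 [63.6, -349.2, -46.8] [0.3, 2.5, -2.9]
9 [66.8, -404.1, -46.8] [0.5, 5.2, -5.8]
10 [70.0, -459.0, -46.9] [0.7, 7.8, -8.7]
```

apply_moves:
  deltas:
    - {"fingers": 0, "delta_pos": [9, -42, -7], "angular": [0, 0, 0]}
    - {"fingers": 0, "delta_pos": [17, -84, -13], "angular": [0, 0, 0]}
    - {"fingers": 0, "delta_pos": [26, -126, -20], "angular": [0, 0, 0]}
    - {"fingers": 0, "delta_pos": [34, -168, -27], "angular": [0, 0, 0]}
    - {"fingers": 0, "delta_pos": [43, -210, -33], "angular": [0, 0, 0]}
    - {"fingers": 0, "delta_pos": [52, -252, -40], "angular": [0, 0, 0]}
    - {"fingers": 0, "delta_pos": [60, -294, -47], "angular": [0, 0, 0]}
    - {"fingers": 0, "delta_pos": [63, -342, -47], "angular": [0, 2.5, -3]}
    - {"fingers": 0, "delta_pos": [66, -390, -47], "angular": [0.5, 5, -6]}
    - {"fingers": 0, "delta_pos": [70, -438, -47], "angular": [0.7, 8, -9]}

```text
clock: 6.85
tool_pos: [0.5965, 0.0416, 0.4277]
orientation: [-179.9, -8.1, -1.6]
force: [0.6, 0.5, 0.1]
opening: 0.0134
gripper_force: 30.0
```

```bash
python3 - <<'E'
from h import *
o=ctrl.get_obs();print(o['tool_pos'],o['orientation'],o['joint_pos'])
plan([((.585,.13,.33),RT,8),(stick(0,.008,.09)+[0,0,.06],RT,2)])
E
```

```text
[0.59647128 0.04164512 0.42768789] [-179.9035942    -8.13683839   -1.58969277] [ 25.05256688   4.39813979   3.32076164   3.59100917 -81.61320685
  63.06765106]
1 [-3.5, -11.0, 11.9] [0.7, 6.5, -1.0]
2 [-6.9, -22.0, 23.7] [1.3, 12.9, -2.0]
3 [-10.4, -32.9, 35.6] [2.0, 19.4, -3.0]
4 [-13.8, -43.9, 47.4] [2.7, 25.9, -4.0]
5 [-17.3, -54.9, 59.3] [3.3, 32.3, -5.1]
6 [-20.7, -65.9, 71.2] [4.0, 38.8, -6.1]
7 [-24.2, -76.9, 83.0] [4.7, 45.3, -7.1]
8 [-27.6, -87.8, 94.9] [5.4, 51.7, -8.1]
9 [-34.6, -98.2, 131.7] [5.4, 51.7, -8.1]
10 [-41.6, -108.7, 168.5] [5.4, 51.7, -8.1]
```

apply_moves:
  deltas:
    - {"fingers": 0, "delta_pos": [-3, -11, 12], "angular": [0.7, 6.5, -1]}
    - {"fingers": 0, "delta_pos": [-7, -22, 24], "angular": [1.3, 12.9, -2]}
    - {"fingers": 0, "delta_pos": [-10, -33, 36], "angular": [2, 19.4, -3]}
    - {"fingers": 0, "delta_pos": [-14, -44, 47], "angular": [2.7, 25.9, -4]}
    - {"fingers": 0, "delta_pos": [-17, -55, 59], "angular": [3.3, 32.3, -5]}
    - {"fingers": 0, "delta_pos": [-21, -66, 71], "angular": [4, 38.8, -6]}
    - {"fingers": 0, "delta_pos": [-24, -77, 83], "angular": [4.7, 45.3, -7]}
    - {"fingers": 0, "delta_pos": [-28, -88, 95], "angular": [5.4, 51.7, -8.1]}
    - {"fingers": 0, "delta_pos": [-28, -88, 95], "angular": [5.4, 51.7, -8.1]}
    - {"fingers": 0, "delta_pos": [-28, -88, 95], "angular": [5.4, 51.7, -8.1]}

```text
clock: 7.85
tool_pos: [0.5776, 0.0759, 0.4137]
orientation: [-178.3, -53.4, 2.5]
force: [-13.3, 90.4, 0.8]
opening: 0.0131
gripper_force: 30.2
```

```bash
python3 - <<'E'
from h import *
o=ctrl.get_obs();print(o['tool_pos'],o['orientation'],o['joint_pos'])
np.set_printoptions(precision=4,suppress=True)
plan([(stick(0,.008,.09),RT,5)])
im=ctrl.snapshot("side");cv2.imwrite("pics/s1.png",im[:,:,::-1])
tip=o['tool_pos']+.1355*Rn.from_euler('xyz',o['orientation'],degrees=True).as_matrix()[:,2];print(tip,pix("side",tip),pix("scene",tip))
im2=ctrl.snapshot("scene");
a=cv2.resize(im[60:260,200:467],(400,300));u,v=map(int,pix("scene",tip));b=cv2.resize(im2[130:330,330:597],(400,300))
cv2.imwrite("pics/c2.png",np.hstack([a,b])[:,:,::-1])
E
```

```text
[0.57758509 0.07586721 0.41367602] [-178.3386837   -53.38007017    2.51619087] [  6.83215925 -20.05757992 -56.85563731  95.53927858  -1.8116974
  -8.1162307 ]
1 [-34.1, -14.2, 27.8] [0.6, 1.3, -0.6]
2 [-68.3, -28.4, 55.5] [1.1, 2.6, -1.2]
3 [-102.4, -42.5, 83.3] [1.7, 3.9, -1.8]
4 [-136.6, -56.7, 111.0] [2.2, 5.3, -2.4]
5 [-170.7, -70.9, 138.8] [2.8, 6.6, -3.0]
[0.686  0.0846 0.3329] (np.float64(358.25846229617775), np.float64(76.74922577589501)) (np.float64(424.3778056332137), np.float64(158.81243662411072))
```

View pics/c2.png

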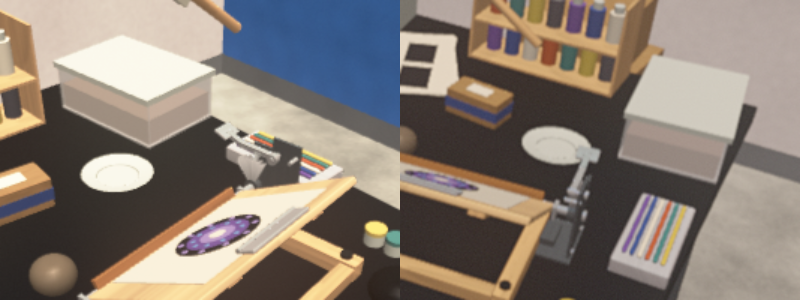

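The side view shows the stick held intact, tip at about (240,28) in the left crop. The arm is near a wrist singularity and a joint limit (j4 at 95.5), so this outward tilt doesn't suit it. I'll bring the stick in diagonally instead, heading about -40°, which bends the wrist sideways.

```bash
python3 - <<'E'
from h import *
np.set_printoptions(precision=4,suppress=True)
o=ctrl.get_obs();print(o['clock'],o['tool_pos'],o['orientation'],o['joint_pos'],o['force'],o['tau'])
plan([((.57,.12,.42),tool(-40,45),10)])
E
```

```text
7.95 [0.5766 0.0741 0.4145] [-178.0193  -53.4674    2.0649] [  6.7889 -20.2456 -56.9393  95.1926  -1.8235  -8.0067] [ 0.4476 -0.1103 -0.0064] [-0.9246 -4.643  31.3145 -1.097   1.3945 -0.91  ]
1 [0.2, -4.6, -0.6] [-3.4, -0.8, 2.8]
2 [0.3, -9.3, -1.1] [-6.8, -1.5, 5.5]
3 [0.5, -13.9, -1.7] [-10.1, -2.3, 8.3]
4 [0.6, -18.5, -2.3] [-13.5, -3.0, 11.1]
5 [0.8, -23.2, -2.8] [-16.9, -3.8, 13.8]
6 [0.9, -27.8, -3.4] [-20.3, -4.6, 16.6]
7 [1.1, -32.5, -4.0] [-23.7, -5.3, 19.4]
8 [1.2, -37.1, -4.5] [-27.1, -6.1, 22.1]
9 [1.4, -41.7, -5.1] [-30.4, -6.9, 24.9]
10 [1.5, -46.4, -5.7] [-33.8, -7.6, 27.7]
```

apply_moves:
  deltas:
    - {"fingers": 0, "delta_pos": [0, -5, -1], "angular": [-3.4, -0.8, 2.8]}
    - {"fingers": 0, "delta_pos": [0, -9, -1], "angular": [-6.8, -1.5, 5.5]}
    - {"fingers": 0, "delta_pos": [0, -14, -2], "angular": [-10.1, -2.3, 8.3]}
    - {"fingers": 0, "delta_pos": [1, -19, -2], "angular": [-13.5, -3, 11.1]}

```text
clock: 8.35
tool_pos: [0.5755, 0.0957, 0.4179]
orientation: [-178.4, -50.2, -14.9]
force: [1.0, -0.1, 0.5]
opening: 0.0137
gripper_force: 30.0
```

```bash
python3 - <<'E'
from h import *
np.set_printoptions(precision=4,suppress=True)
o=ctrl.get_obs();print(o['clock'],o['tool_pos'],o['orientation'],o['joint_pos'],o['force'],o['qvel'])
plan([((.57,.15,.42),tool(-40,45),10)])
E
```

```text
8.35 [0.5755 0.0957 0.4179] [-178.4232  -50.19    -14.8806] [ 42.0195 -15.1087 -49.8611  66.462  -43.256  -12.6966] [ 1.0087 -0.0906  0.467 ] [ 56.4469  20.4115  24.6273 -39.8526 -78.5296 -31.9697]
1 [-1.1, -5.2, -1.5] [-2.0, -0.5, 1.7]
2 [-2.1, -10.3, -2.9] [-4.0, -1.0, 3.4]
3 [-3.2, -15.5, -4.4] [-6.0, -1.5, 5.1]
4 [-4.3, -20.6, -5.9] [-8.0, -2.0, 6.8]
5 [-5.3, -25.8, -7.4] [-10.1, -2.4, 8.5]
6 [-6.4, -30.9, -8.8] [-12.1, -2.9, 10.2]
7 [-7.5, -36.1, -10.3] [-14.1, -3.4, 11.9]
8 [-8.5, -41.2, -11.8] [-16.1, -3.9, 13.6]
9 [-9.6, -46.4, -13.2] [-18.1, -4.4, 15.3]
10 [-10.7, -51.5, -14.7] [-20.1, -4.9, 17.0]
```

Good configuration now (j4 66°, j5 -43°). I continue to the diagonal heading and work out the flick path for it.

apply_moves:
  deltas:
    - {"fingers": 0, "delta_pos": [-2, -9, -3], "angular": [-3.6, -0.9, 3.1]}
    - {"fingers": 0, "delta_pos": [-4, -18, -5], "angular": [-7.2, -1.8, 6.2]}
    - {"fingers": 0, "delta_pos": [-6, -27, -8], "angular": [-10.8, -2.6, 9.2]}
    - {"fingers": 0, "delta_pos": [-8, -39, -11], "angular": [-15.2, -3.7, 12.8]}
    - {"fingers": 0, "delta_pos": [-11, -51, -15], "angular": [-20.1, -4.9, 17]}
    - {"fingers": 0, "delta_pos": [-11, -51, -15], "angular": [-20.1, -4.9, 17]}

```text
clock: 8.95
tool_pos: [0.5714, 0.1534, 0.4192]
orientation: [179.9, -45.0, -39.7]
force: [-0.3, 0.0, -0.4]
opening: 0.0136
gripper_force: 30.0
```

```bash
cat >> h.py <<'E'
RT=tool(-40,55); D=RT[:,2]
def stick(th,gap=0,back=0):
    """TCP so the stick's tip follows the underside of the thumb plate"""
    r=np.array([-.0933,.0024-gap]); c,s=np.cos(th),np.sin(th)
    return PIV+(r[0]*c+r[1]*s)*sx+(-r[0]*s+r[1]*c)*sz+.004*sy-(.1355+back)*D
E
python3 - <<'E'
from h import *
np.set_printoptions(precision=4,suppress=True)
o=ctrl.get_obs();print(o['tool_pos'],o['orientation'],o['joint_pos'])
print(stick(0,.018,.09),stick(0,.018),stick(1.8))
plan([(stick(0,.018,.09)+[0,0,.06],RT,6),(stick(0,.018,.09),RT,2)])
E
```

```text
[0.5714 0.1534 0.4192] [179.8751 -44.9898 -39.7147] [ 57.0364   0.0933 -30.3562  47.0681 -73.4473 -26.6504]
[0.6238 0.2912 0.2197] [0.6803 0.2438 0.1681] [0.6961 0.1281 0.274 ]
1 [-22.1, -23.3, 10.8] [-0.0, 1.7, 0.0]
2 [-44.1, -46.6, 21.5] [-0.0, 3.3, 0.1]
3 [-66.2, -69.8, 32.3] [-0.0, 5.0, 0.1]
4 [-88.2, -93.1, 43.0] [-0.1, 6.7, 0.1]
5 [-110.3, -116.4, 53.8] [-0.1, 8.3, 0.2]
6 [-132.3, -139.7, 64.5] [-0.1, 10.0, 0.2]
7 [-153.6, -139.7, 85.7] [-0.1, 10.0, 0.2]
8 [-174.8, -139.8, 107.0] [-0.1, 10.0, 0.2]
```

apply_moves:
  deltas:
    - {"fingers": 0, "delta_pos": [-22, -23, 11], "angular": [0, 1.7, 0]}
    - {"fingers": 0, "delta_pos": [-44, -47, 21], "angular": [0, 3.3, 0]}
    - {"fingers": 0, "delta_pos": [-66, -70, 32], "angular": [0, 5, 0]}
    - {"fingers": 0, "delta_pos": [-88, -93, 43], "angular": [0, 6.7, 0]}
    - {"fingers": 0, "delta_pos": [-110, -116, 54], "angular": [0, 8.3, 0]}
    - {"fingers": 0, "delta_pos": [-132, -140, 65], "angular": [0, 10, 0]}
    - {"fingers": 0, "delta_pos": [-154, -140, 86], "angular": [0, 10, 0]}
    - {"fingers": 0, "delta_pos": [-175, -140, 107], "angular": [0, 10, 0]}
    - {"fingers": 0, "delta_pos": [-175, -140, 107], "angular": [0, 10, 0]}

```text
clock: 9.85
tool_pos: [0.622, 0.2866, 0.2163]
orientation: [179.3, -55.0, -39.2]
force: [0.8, -0.3, 0.5]
opening: 0.0136
gripper_force: 30.0
```

```bash
python3 - <<'E'
from h import *
np.set_printoptions(precision=4,suppress=True)
o=ctrl.get_obs();print(o['tool_pos'],o['orientation'],o['joint_pos'],o['force'])
plan([(stick(0,.018),RT,5)])
im=ctrl.snapshot("side");im2=ctrl.snapshot("scene")
a=cv2.resize(im[100:200,290:423],(400,300),interpolation=2);b=cv2.resize(im2[180:280,370:503],(400,300),interpolation=2)
cv2.imwrite("pics/c3.png",np.hstack([a,b])[:,:,::-1])
tip=o['tool_pos']+.1355*Rn.from_euler('xyz',o['orientation'],degrees=True).as_matrix()[:,2]
for n,x0,y0,ox in(("side",290,100,0),("scene",370,180,400)):
  u,v=pix(n,tip); print(tip,(u-x0)*3+ox,(v-y0)*3)
E
```

```text
[0.622  0.2866 0.2163] [179.3228 -54.9912 -39.168 ] [ 59.4963  23.0934 -37.4366  63.6697 -64.3425 -56.9569] [ 0.8357 -0.2679  0.4808]
1 [0.4, -0.9, 17.3] [-0.0, 0.0, 0.1]
2 [0.8, -1.9, 34.7] [-0.0, 0.0, 0.2]
3 [1.2, -2.8, 52.0] [-0.0, 0.0, 0.3]
4 [1.6, -3.7, 69.3] [-0.0, 0.0, 0.4]
5 [1.9, -4.7, 86.7] [-0.0, 0.0, 0.5]
[0.7071 0.2152 0.1385] 96.64356332789487 124.32200526316541
[0.7071 0.2152 0.1385] 615.813661131421 97.36781873380892
```

View pics/c3.png

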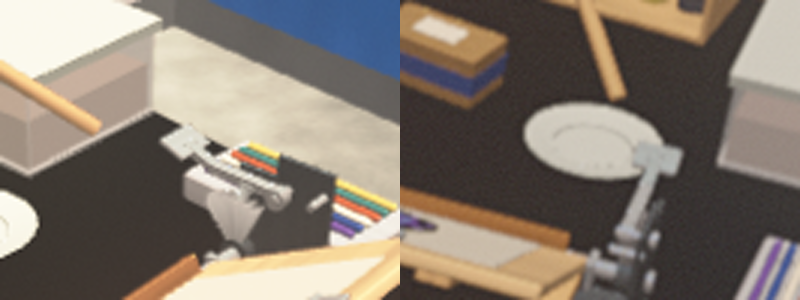

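The stick tip is at (97,127) and (617,97) in the crops, matching the predicted (97,124) and (616,97). Its line runs under the thumb plate, so I slide it in.

apply_moves:
  deltas:
    - {"fingers": 0, "delta_pos": [0, -1, 17], "angular": [0, 0, 0]}
    - {"fingers": 0, "delta_pos": [1, -2, 35], "angular": [0, 0, 0]}
    - {"fingers": 0, "delta_pos": [1, -3, 52], "angular": [0, 0, 0.3]}
    - {"fingers": 0, "delta_pos": [2, -4, 69], "angular": [0, 0, 0.4]}
    - {"fingers": 0, "delta_pos": [2, -5, 87], "angular": [0, 0, 0.5]}
    - {"fingers": 0, "delta_pos": [2, -5, 87], "angular": [0, 0, 0.5]}

```text
clock: 10.55
tool_pos: [0.6828, 0.244, 0.1732]
orientation: [-179.1, -55.0, -40.9]
force: [-0.0, -0.3, -0.8]
opening: 0.0134
gripper_force: 30.0
```

```bash
python3 - <<'E'
from h import *
np.set_printoptions(precision=4,suppress=True)
o=ctrl.get_obs();print(o['tool_pos']-stick(0,.018),o['orientation'],o['joint_pos'],o['force'])
plan([(stick(.1),RT,2)]+[(stick(t),RT,1) for t in np.linspace(.2,.9,8)])
im=ctrl.snapshot("side");im2=ctrl.snapshot("scene")
a=cv2.resize(im[100:200,290:423],(400,300),interpolation=2);b=cv2.resize(im2[180:280,370:503],(400,300),interpolation=2)
cv2.imwrite("pics/c4.png",np.hstack([a,b])[:,:,::-1])
E
```

```text
[0.0025 0.0002 0.0051] [-179.0824  -54.9756  -40.924 ] [ 49.4641  26.3662 -39.5409  74.656  -58.1206 -61.9125] [-0.0185 -0.3137 -0.7512]
1 [8.8, 1.0, -6.9] [-0.1, 0.0, -0.3]
2 [17.5, 2.1, -13.8] [-0.2, 0.0, -0.5]
3 [25.7, 3.1, -18.1] [-0.2, 0.0, -0.5]
4 [34.2, 4.7, -21.7] [-0.2, 0.0, -0.5]
5 [42.8, 6.9, -24.6] [-0.2, 0.0, -0.5]
6 [51.4, 9.7, -26.8] [-0.2, 0.0, -0.5]
7 [60.0, 13.0, -28.2] [-0.2, 0.0, -0.5]
8 [68.5, 16.8, -28.9] [-0.2, 0.0, -0.5]
9 [76.7, 21.2, -28.7] [-0.2, 0.0, -0.5]
10 [84.7, 25.9, -27.8] [-0.2, 0.0, -0.5]
```

View pics/c4.png

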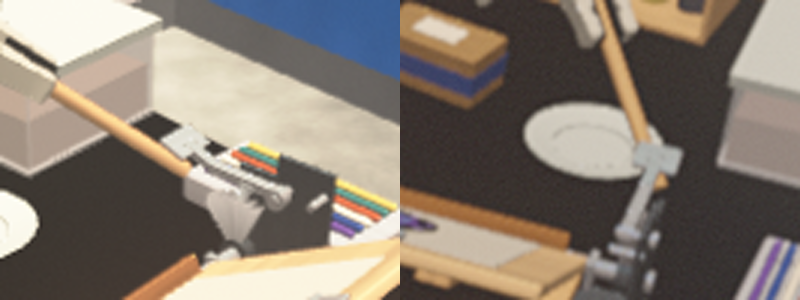

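The stick tip is under the thumb plate (scene crop about (650,175)) and not touching it yet. I start the flick.

apply_moves:
  deltas:
    - {"fingers": 0, "delta_pos": [9, 1, -7], "angular": [0, 0, -0.3]}
    - {"fingers": 0, "delta_pos": [17.5, 2, -14], "angular": [0, 0, -0.5]}
    - {"fingers": 0, "delta_pos": [26, 3, -18], "angular": [0, 0, -0.5]}
    - {"fingers": 0, "delta_pos": [34, 5, -22], "angular": [0, 0, -0.5]}
    - {"fingers": 0, "delta_pos": [43, 7, -25], "angular": [0, 0, -0.5]}
    - {"fingers": 0, "delta_pos": [51, 10, -27], "angular": [0, 0, -0.5]}
    - {"fingers": 0, "delta_pos": [60, 13, -28], "angular": [0, 0, -0.5]}
    - {"fingers": 0, "delta_pos": [68.5, 17, -29], "angular": [0, 0, -0.5]}
    - {"fingers": 0, "delta_pos": [77, 21, -29], "angular": [0, 0, -0.5]}
    - {"fingers": 0, "delta_pos": [85, 26, -28], "angular": [0, 0, -0.5]}

```text
clock: 11.65
tool_pos: [0.6844, 0.2074, 0.2577]
orientation: [-179.9, -54.9, -39.9]
force: [-0.3, 0.9, -0.8]
opening: 0.0134
gripper_force: 30.0
```

```bash
python3 - <<'E'
from h import *
np.set_printoptions(precision=4,suppress=True)
o=ctrl.get_obs();print((o['tool_pos']-stick(.9))*1000,o['orientation'],o['joint_pos'],o['force'])
plan([(stick(t),RT,1) for t in np.linspace(1.0,1.9,10)])
im=ctrl.snapshot("side");im2=ctrl.snapshot("scene")
a=cv2.resize(im[70:200,270:443],(400,300),interpolation=2);b=cv2.resize(im2[150:280,350:523],(400,300),interpolation=2)
cv2.imwrite("pics/c5.png",np.hstack([a,b])[:,:,::-1])
E
```

```text
[-0.9012  0.4547 -0.6046] [-179.9305  -54.9458  -39.8707] [ 48.2774  19.1272 -38.1759  70.6707 -60.1135 -51.5354] [-0.2708  0.9277 -0.7935]
1 [8.6, 5.0, 2.1] [-0.2, 0.1, 0.1]
2 [15.7, 10.5, 4.5] [-0.2, 0.1, 0.1]
3 [22.3, 16.3, 7.7] [-0.2, 0.1, 0.1]
4 [28.3, 22.3, 11.5] [-0.2, 0.1, 0.1]
5 [33.7, 28.5, 16.0] [-0.2, 0.1, 0.1]
6 [38.4, 34.8, 21.1] [-0.2, 0.1, 0.1]
7 [42.3, 41.0, 26.8] [-0.2, 0.1, 0.1]
8 [45.4, 47.3, 32.9] [-0.2, 0.1, 0.1]
9 [47.8, 53.5, 39.6] [-0.2, 0.1, 0.1]
10 [49.2, 59.5, 46.5] [-0.2, 0.1, 0.1]
```

View pics/c5.png

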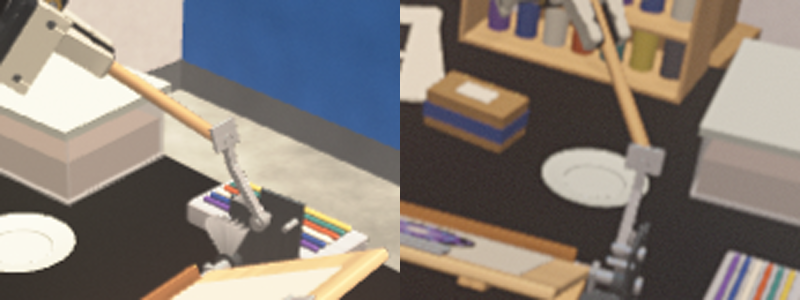

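The pawl is lifted to about 1 rad, with the stick tip on the plate underside (side crop (220,135), scene crop (645,155)). I carry on over the top.

apply_moves:
  deltas:
    - {"fingers": 0, "delta_pos": [9, 5, 2], "angular": [0, 0, 0]}
    - {"fingers": 0, "delta_pos": [16, 10.5, 4.5], "angular": [0, 0, 0]}
    - {"fingers": 0, "delta_pos": [22, 16, 8], "angular": [0, 0, 0]}
    - {"fingers": 0, "delta_pos": [28, 22, 11.5], "angular": [0, 0, 0]}
    - {"fingers": 0, "delta_pos": [34, 28.5, 16], "angular": [0, 0, 0]}
    - {"fingers": 0, "delta_pos": [38, 35, 21], "angular": [0, 0, 0]}
    - {"fingers": 0, "delta_pos": [42, 41, 27], "angular": [0, 0, 0]}
    - {"fingers": 0, "delta_pos": [45, 47, 33], "angular": [0, 0, 0]}
    - {"fingers": 0, "delta_pos": [48, 53.5, 40], "angular": [0, 0, 0]}
    - {"fingers": 0, "delta_pos": [49, 59.5, 46.5], "angular": [0, 0, 0]}

```text
clock: 12.75
tool_pos: [0.6971, 0.1191, 0.2703]
orientation: [-179.9, -54.9, -39.9]
force: [0.8, 0.3, -0.4]
opening: 0.0133
gripper_force: 30.0
```

```bash
python3 - <<'E'
from h import *
np.set_printoptions(precision=4,suppress=True)
o=ctrl.get_obs();print((o['tool_pos']-stick(1.9))*1000,o['orientation'],o['joint_pos'],o['force'])
p=o['tool_pos']
im=ctrl.snapshot("side");im2=ctrl.snapshot("scene")
a=cv2.resize(im[70:200,270:443],(400,300),interpolation=2);b=cv2.resize(im2[150:280,350:523],(400,300),interpolation=2)
cv2.imwrite("pics/c6.png",np.hstack([a,b])[:,:,::-1])
plan([(p-.1*D+[0,0,.04],RT,4),((.571,.153,.43),tool(-40,45),6)])
E
```

```text
[-0.1951 -0.1325 -0.9367] [-179.9267  -54.9411  -39.8772] [ 38.5859  14.6143 -43.3703  78.395  -54.9348 -50.6747] [ 0.8407  0.2857 -0.3857]
1 [8.2, -0.2, -30.9] [-0.0, 0.0, 0.0]
2 [16.4, -0.5, -61.7] [-0.0, 0.0, 0.0]
3 [24.7, -0.7, -92.6] [-0.1, 0.1, 0.1]
4 [32.9, -1.0, -123.4] [-0.1, 0.1, 0.1]
5 [37.9, 8.2, -134.4] [-0.1, -1.6, 0.1]
6 [42.9, 17.4, -145.4] [-0.1, -3.3, 0.1]
7 [47.9, 26.6, -156.3] [-0.1, -4.9, 0.1]
8 [52.9, 35.7, -167.3] [-0.1, -6.6, 0.1]
9 [57.9, 44.9, -178.2] [-0.1, -8.3, 0.1]
10 [62.9, 54.1, -189.2] [-0.1, -9.9, 0.1]
```

apply_moves:
  deltas:
    - {"fingers": 0, "delta_pos": [8, 0, -31], "angular": [0, 0, 0]}
    - {"fingers": 0, "delta_pos": [16, 0, -62], "angular": [0, 0, 0]}
    - {"fingers": 0, "delta_pos": [25, -1, -93], "angular": [0, 0, 0]}
    - {"fingers": 0, "delta_pos": [33, -1, -123], "angular": [0, 0, 0]}
    - {"fingers": 0, "delta_pos": [38, 8, -134], "angular": [0, -1.6, 0]}
    - {"fingers": 0, "delta_pos": [43, 17, -145], "angular": [0, -3.3, 0]}
    - {"fingers": 0, "delta_pos": [48, 27, -156], "angular": [0, -4.9, 0]}
    - {"fingers": 0, "delta_pos": [53, 36, -167], "angular": [0, -6.6, 0]}
    - {"fingers": 0, "delta_pos": [58, 45, -178], "angular": [0, -8.3, 0]}
    - {"fingers": 0, "delta_pos": [63, 54, -189], "angular": [0, -10, 0]}

```text
clock: 13.85
tool_pos: [0.5708, 0.1544, 0.4309]
orientation: [-179.9, -44.9, -39.8]
force: [0.9, 0.6, 0.1]
opening: 0.0138
gripper_force: 30.0
```

```bash
python3 - <<'E'
from h import *
np.set_printoptions(precision=3,suppress=True)
o=ctrl.get_obs();print(o['tool_pos'],o['orientation'],o['joint_pos'])
for n in("scene","side"):
    im=ctrl.snapshot(n)[:,:,::-1]; cv2.imwrite(f"pics/{n}3.png",im)
    d=cv2.absdiff(im,cv2.imread(f"pics/{n}0.png")).max(2)
    for th in(0,.95,2.2,2.5):
        x,z=-.0935*np.cos(th)+.011*np.sin(th),.0935*np.sin(th)+.011*np.cos(th)
        u,v=map(round,pix(n,PIV+x*sx+z*sz)); print(n,th,(u,v),d[v-4:v+5,u-4:u+5].mean(), im[v-3:v+4,u-3:u+4].mean((0,1)))
plan([((.57,.10,.42),tool(-20,20),5),((.58,.0,.42),tool(-11,0),5)])
E
```

```text
[0.571 0.154 0.431] [-179.948  -44.862  -39.812] [ 57.245  -0.208 -29.039  46.591 -74.534 -25.6  ]
scene 0 (455, 234) 73.18518518518519 [108.224 115.939 121.082]
scene 0.95 (456, 219) 2.8518518518518516 [51.633 54.612 60.694]
scene 2.2 (444, 248) 30.65432098765432 [52.714 54.653 61.082]
scene 2.5 (440, 260) 56.97530864197531 [151.857 153.408 160.816]
side 0 (351, 149) 131.8148148148148 [49.653 53.592 58.469]
side 0.95 (369, 127) 0.7901234567901234 [188.694 212.429 222.49 ]
side 2.2 (409, 147) 0.8271604938271605 [170.755 192.224 203.714]
side 2.5 (415, 159) 16.91358024691358 [186.224 200.122 212.49 ]
1 [3.0, 8.6, 6.6] [2.1, -4.9, -3.4]
2 [6.1, 17.1, 13.2] [4.2, -9.9, -6.8]
3 [9.1, 25.7, 19.9] [6.3, -14.8, -10.2]
4 [12.1, 34.3, 26.5] [8.4, -19.8, -13.6]
5 [15.2, 42.9, 33.1] [10.4, -24.7, -17.0]
6 [25.4, 57.0, 43.2] [10.6, -28.6, -19.1]
7 [35.6, 71.0, 53.2] [10.7, -32.4, -21.2]
8 [45.8, 85.1, 63.3] [10.8, -36.3, -23.2]
9 [56.0, 99.2, 73.4] [10.9, -40.1, -25.3]
10 [66.2, 113.3, 83.4] [11.0, -44.0, -27.4]
```

The pawl has left its old place and shows as bright steel at the 2.5 rad position in both cameras. I return the stick.

apply_moves:
  deltas:
    - {"fingers": 0, "delta_pos": [3, 9, 7], "angular": [2.1, -5, -3.4]}
    - {"fingers": 0, "delta_pos": [6, 17, 13], "angular": [4.2, -10, -6.8]}
    - {"fingers": 0, "delta_pos": [9, 26, 20], "angular": [6.3, -15, -10.2]}
    - {"fingers": 0, "delta_pos": [12, 34, 26], "angular": [8.4, -20, -13.6]}
    - {"fingers": 0, "delta_pos": [15, 43, 33], "angular": [10.4, -24.7, -17]}
    - {"fingers": 0, "delta_pos": [25, 57, 43], "angular": [10.6, -28.6, -19]}
    - {"fingers": 0, "delta_pos": [36, 71, 53], "angular": [10.7, -32.4, -21.2]}
    - {"fingers": 0, "delta_pos": [46, 85, 63], "angular": [10.8, -36.3, -23.2]}
    - {"fingers": 0, "delta_pos": [56, 99, 73], "angular": [10.9, -40, -25.3]}
    - {"fingers": 0, "delta_pos": [66, 113, 83], "angular": [11, -44, -27.4]}

```text
clock: 14.95
tool_pos: [0.5802, -0.0011, 0.4178]
orientation: [179.7, 0.3, -11.0]
force: [-0.1, 1.6, 0.6]
opening: 0.0135
gripper_force: 30.0
```

```bash
python3 - <<'E'
from h import *
o=ctrl.get_obs();print(o['joint_pos'],o['force'],o['orientation'])
plan([((.57,-.10,.42),tool(-10.7),3),((.446,-.378,.36),tool(-10.7),7)])
E
```

```text
[ 19.26584776   8.22728718   8.38686831   0.09992449 -90.51308109
  59.74154557] [-0.13508377  1.5806728   0.55738237] [179.73555831   0.25498589 -10.99378167]
1 [2.9, 33.0, -0.6] [0.1, 0.1, -0.1]
2 [5.9, 66.0, -1.2] [0.2, 0.2, -0.2]
3 [8.8, 99.1, -1.8] [0.3, 0.3, -0.3]
4 [-0.9, 141.4, 7.0] [0.3, 0.3, -0.3]
5 [-10.7, 183.7, 15.8] [0.3, 0.3, -0.3]
6 [-20.5, 226.0, 24.7] [0.3, 0.3, -0.3]
7 [-30.3, 268.4, 33.5] [0.3, 0.3, -0.3]
8 [-40.0, 310.7, 42.3] [0.3, 0.3, -0.3]
9 [-49.8, 353.0, 51.1] [0.3, 0.3, -0.3]
10 [-59.6, 395.3, 59.9] [0.3, 0.3, -0.3]
```

apply_moves:
  deltas:
    - {"fingers": 0, "delta_pos": [3, 33, 0], "angular": [0, 0, 0]}
    - {"fingers": 0, "delta_pos": [6, 66, -1], "angular": [0, 0, 0]}
    - {"fingers": 0, "delta_pos": [9, 99, -2], "angular": [0.3, 0.3, -0.3]}
    - {"fingers": 0, "delta_pos": [-1, 141, 7], "angular": [0.3, 0.3, -0.3]}
    - {"fingers": 0, "delta_pos": [-11, 184, 16], "angular": [0.3, 0.3, -0.3]}
    - {"fingers": 0, "delta_pos": [-20, 226, 25], "angular": [0.3, 0.3, -0.3]}
    - {"fingers": 0, "delta_pos": [-30, 268, 33], "angular": [0.3, 0.3, -0.3]}
    - {"fingers": 0, "delta_pos": [-40, 311, 42], "angular": [0.3, 0.3, -0.3]}
    - {"fingers": 0, "delta_pos": [-50, 353, 51], "angular": [0.3, 0.3, -0.3]}
    - {"fingers": 0, "delta_pos": [-60, 395, 60], "angular": [0.3, 0.3, -0.3]}

```text
clock: 15.95
tool_pos: [0.4443, -0.3782, 0.3588]
orientation: [-180.0, -0.1, -10.8]
force: [1.0, -0.8, -0.1]
opening: 0.0133
gripper_force: 30.0
```

```bash
python3 - <<'E'
from h import *
o=ctrl.get_obs();print(o['tool_pos'],o['orientation'],o['force'])
plan([((.4458,-.3777,.27),tool(-10.7),3),((.4458,-.3777,.1425),tool(-10.7),7)])
# is the stick still in line with the tool? tip seen vs predicted
T=Rn.from_euler('xyz',o['orientation'],degrees=True).as_matrix()
for n in("scene","side"):
    im=ctrl.snapshot(n)[:,:,::-1]
    for s in(.03,.08,.12,.13,.14,.15):
        u,v=pix(n,o['tool_pos']+s*T[:,2]); v=round(v); r=im[v,round(u)-14:round(u)+15].astype(int)
        m=np.where((r[:,2]-r[:,0]>45))[0]; print(n,s,round(u,1),v,(m.mean()-14+round(u)) if len(m) else None,len(m))
E
```

```text
[ 0.44426736 -0.37824185  0.35882697] [-1.79980902e+02 -1.21780195e-01 -1.07699779e+01] [ 0.99667949 -0.78274308 -0.09070619]
1 [0.4, -0.3, 29.6] [-0.0, -0.0, -0.0]
2 [0.8, -0.5, 59.2] [-0.0, -0.1, -0.0]
3 [1.2, -0.8, 88.8] [-0.0, -0.1, -0.1]
4 [1.2, -0.8, 107.0] [-0.0, -0.1, -0.1]
5 [1.1, -0.8, 125.3] [-0.0, -0.1, -0.1]
6 [1.1, -0.8, 143.5] [-0.0, -0.1, -0.1]
7 [1.1, -0.8, 161.7] [-0.0, -0.1, -0.1]
8 [1.0, -0.8, 179.9] [-0.0, -0.1, -0.1]
9 [1.0, -0.8, 198.1] [-0.0, -0.1, -0.1]
10 [0.9, -0.7, 216.3] [-0.0, -0.1, -0.1]
scene 0.03 191.5 221 190.5 8
scene 0.08 194.7 244 193.5 8
scene 0.12 197.1 262 191.5 18
scene 0.13 197.7 266 192.0 17
scene 0.14 198.3 271 190.0 13
scene 0.15 198.9 275 191.0 13
side 0.03 504.9 252 507.0 15
side 0.08 493.7 285 496.0 15
side 0.12 485.8 309 487.5 14
side 0.13 483.9 314 486.0 13
side 0.14 482.1 320 484.0 13
side 0.15 480.3 325 483.5 10
```

The stick is in line with the tool, within a pixel or two, so I lower it.

apply_moves:
  deltas:
    - {"fingers": 0, "delta_pos": [0.5, 0, 30], "angular": [0, 0, 0]}
    - {"fingers": 0, "delta_pos": [1, -0.5, 60], "angular": [0, 0, 0]}
    - {"fingers": 0, "delta_pos": [1, -0.8, 89], "angular": [0, 0, 0]}
    - {"fingers": 0, "delta_pos": [1, -0.8, 107], "angular": [0, 0, 0]}
    - {"fingers": 0, "delta_pos": [1, -0.8, 125], "angular": [0, 0, 0]}
    - {"fingers": 0, "delta_pos": [1, -0.8, 143], "angular": [0, 0, 0]}
    - {"fingers": 0, "delta_pos": [1, -0.8, 162], "angular": [0, 0, 0]}
    - {"fingers": 0, "delta_pos": [1, -0.8, 180], "angular": [0, 0, 0]}
    - {"fingers": 0, "delta_pos": [1, -0.8, 198], "angular": [0, 0, 0]}
    - {"fingers": 0, "delta_pos": [1, -0.8, 214], "angular": [0, 0, 0]}

```text
clock: 17.05
tool_pos: [0.447, -0.3755, 0.1444]
orientation: [-180.0, -0.1, -10.7]
force: [0.2, -0.8, -0.5]
opening: 0.0133
gripper_force: 30.0
```

apply_moves:
  deltas:
    - {"fingers": 0, "delta_pos": [0, 0, 2], "angular": [0, 0, 0]}
    - {"fingers": 0, "delta_pos": [0, 0, 2.5], "angular": [0, 0, 0]}
    - {"fingers": 0, "delta_pos": [0, 0, 2.5], "angular": [0, 0, 0]}

```text
clock: 17.35
tool_pos: [0.4479, -0.376, 0.1442]
orientation: [-180.0, -0.2, -10.7]
force: [0.8, 0.4, -0.1]
opening: 0.0137
gripper_force: 30.0
```

apply_moves:
  deltas:
    - {"fingers": 0, "delta_pos": [-1, 1, 1], "angular": [0, 0, 0]}
    - {"fingers": 0, "delta_pos": [-1, 1, 2], "angular": [0, 0, 0]}
    - {"fingers": 0, "delta_pos": [-1, 1, 2], "angular": [0, 0, 0]}

```text
clock: 17.65
tool_pos: [0.4463, -0.3766, 0.142]
orientation: [-180.0, -0.3, -10.7]
force: [-0.8, 0.1, -0.5]
opening: 0.0137
gripper_force: 30.0
```

Within about 1.5 mm of the slot floor. I release slowly.

apply_moves:
  deltas:
    - {"fingers": 16, "delta_pos": [0, 0, 1], "angular": [0, 0, 0]}
    - {"fingers": 18, "delta_pos": [0, 0, 1], "angular": [0, 0, 0]}
    - {"fingers": 22, "delta_pos": [0, 0, 1], "angular": [0, 0, 0]}
    - {"fingers": 30, "delta_pos": [0, 0, 1], "angular": [0, 0, 0]}
    - {"fingers": 45, "delta_pos": [0, 0, 1], "angular": [0, 0, 0]}
    - {"fingers": 60, "delta_pos": [0, 0, 1], "angular": [0, 0, 0]}
    - {"fingers": 75, "delta_pos": [0, 0, 1], "angular": [0, 0, 0]}
    - {"fingers": 75, "delta_pos": [0, 0, 1], "angular": [0, 0, 0]}
    - {"fingers": 75, "delta_pos": [0, 0, 1], "angular": [0, 0, 0]}
    - {"fingers": 75, "delta_pos": [0, 0, 1], "angular": [0, 0, 0]}

```text
clock: 18.65
tool_pos: [0.4463, -0.3765, 0.1407]
orientation: [-179.9, -0.2, -10.7]
force: [-1.1, -1.2, 0.0]
opening: 0.0714
gripper_force: 0.0
```

apply_moves:
  deltas:
    - {"fingers": 75, "delta_pos": [0, 0, -20], "angular": [0, 0, 0]}
    - {"fingers": 75, "delta_pos": [0, 0, -45], "angular": [0, 0, 0]}
    - {"fingers": 75, "delta_pos": [0, 0, -80], "angular": [0, 0, 0]}
    - {"fingers": 60, "delta_pos": [0, 0, -120], "angular": [0, 0, 0]}
    - {"fingers": 40, "delta_pos": [0, 0, -165], "angular": [0, 0, 0]}
    - {"fingers": 20, "delta_pos": [0, 0, -210], "angular": [0, 0, 0]}
    - {"fingers": 0, "delta_pos": [0, 0, -230], "angular": [0, 0, 0]}
    - {"fingers": 0, "delta_pos": [0, 0, -235], "angular": [0, 0, 0]}

```text
clock: 19.45
tool_pos: [0.446, -0.3772, 0.3791]
orientation: [180.0, -0.5, -10.7]
force: [0.6, -0.7, -1.6]
opening: 0.0405
gripper_force: 0.0
```

```bash
python3 - <<'E'
from h import *
np.set_printoptions(precision=4,suppress=True)
# stick top vs initial picture; board push geometry
for n in("scene","side"):
    im=ctrl.snapshot(n)[:,:,::-1]; cv2.imwrite(f"pics/{n}4.png",im); a=cv2.imread(f"pics/{n}0.png")
    u,v=map(round,pix(n,np.array([.445,-.3785,.16]))); print(n,cv2.absdiff(im,a).max(2)[v-25:v+30,u-25:u+25].mean())
    r=[cv2.matchTemplate(im[v-45:v+25,u-25:u+25],a[v-30:v+10,u-12:u+13],5)]; print(cv2.minMaxLoc(r[0])[1::2],"expect (13,15)")
    c=(slice(215,300),slice(275,440)) if n=="scene" else (slice(180,260),slice(265,440)); d=cv2.absdiff(im,a).max(2)[c]; print("board diff",d.mean())
H0=PIV*0+np.array([.567,.088,.042]); mid=H0+sy*np.dot(np.array([.739,.1115,.042])-H0,sy)-.2*sy # hinge axis at stand y=0, from the quadrant pin
print("hinge mid A",mid); 
# from pawl pivot plane (y=200): 
print("hinge mid B",H0+sy*np.dot(PIV-H0,sy)-.2*sy)
o=ctrl.get_obs();print(o['tool_pos'],o['opening'])
import json
o=json.load(open("w1.json")); w=lambda u,v,z:plane("wrist",u/1.25,v/1.25,z,o)
# top edge corners seen in wrist view: solve for angle where they lie 218 mm out
for px in((633,27),(697,362)):
    for t in np.arange(.4,.8,.05):
        p=w(*px,.042+.218*np.sin(t)+.012*np.cos(t)*.5); q=p-mid; print(px,round(t,2),q@sx-.218*np.cos(t),q@sy)
E
```

```text
scene 7.476727272727273
(0.9746684432029724, (14, 15)) expect (13,15)
board diff 3.0997504456327984
side 10.827636363636364
(0.9602952599525452, (12, 13)) expect (13,15)
board diff 4.247357142857143
hinge mid A [0.5408 0.0844 0.042 ]
hinge mid B [0.5709 0.0885 0.042 ]
[ 0.4455 -0.3765  0.3761] 0.03224332175664642
(633, 27) 0.4 -0.0010428397806593603 0.19920182006799902
(633, 27) 0.45 -0.002781674887182728 0.1976797057143572
(633, 27) 0.5 -0.0038706382815495988 0.19619647789481748
(633, 27) 0.55 -0.004307008122395067 0.19475584390647857
(633, 27) 0.6 -0.004089693712374054 0.1933614045840437
(633, 27) 0.65 -0.0032192382243364515 0.19201664529960885
(633, 27) 0.7 -0.001697817343677993 0.19072492725104823
(633, 27) 0.75 0.0004707661697405108 0.18948947906076913
(697, 362) 0.4 0.0006299411407637567 -0.11990719387352838
(697, 362) 0.45 -0.0011548441744063387 -0.11266359026382675
(697, 362) 0.5 -0.0022885838548750703 -0.10560504412902295
(697, 362) 0.55 -0.0027684441418813766 -0.09874919815843408
(697, 362) 0.6 -0.0025932256346141713 -0.09211318839653115
(697, 362) 0.65 -0.0017633662880895962 -0.08571360141175177
(697, 362) 0.7 -0.000280940318491546 -0.07956643283871741
(697, 362) 0.75 0.0018503469812885531 -0.07368704739747729
```

The stick stands back in its slot (template match within 2 px in both views). Next I estimate the board angle and move to the press point, with closed fingers and the tool turned along the stand.

```bash
cat >> h.py <<'E'
MID=np.array([.5685,.088,.042]); RP=tool(YAW-90)
def push(t,up=0): return MID+(.14*np.cos(t)-.006*np.sin(t))*sx+(.14*np.sin(t)+.006*np.cos(t)+up)*sz
E
python3 - <<'E'
from h import *
np.set_printoptions(precision=4,suppress=True)
p,e=tri(ray("scene",431,270),ray("side",438,178.5)); q=p-MID; print("corner",p,e,q@sx,q@sy,np.arctan2(q[2],q@sx),np.hypot(q[2],q@sx))
import json
o=json.load(open("w1.json"));p,e=tri(ray("wrist",633/1.25,27/1.25,o),ray("side",438,178.5),ray("scene",431,270));q=p-MID;print("corner",p,e,q@sx,q@sy,np.arctan2(q[2],q@sx))
plan([((.54,-.12,.38),tool(-60),7),(push(.7,.16),RP,3)])
E
```

```text
corner [ 0.7824 -0.0618  0.148 ] [np.float64(0.014354990929025665), np.float64(0.014354990929025865)] 0.17739731103616732 0.1915634293449465 0.5384458608534407 0.20663474650295838
corner [ 0.7722 -0.0697  0.1535] [np.float64(0.012579390462263066), np.float64(0.012055276706093443), np.float64(0.020454957360946335)] 0.18390620852342177 0.18042705954163057 0.5448425376055678
1 [6.5, -38.5, -0.5] [-0.0, -0.0, 7.0]
2 [12.9, -77.0, -1.0] [-0.1, -0.1, 14.1]
3 [19.4, -115.6, -1.5] [-0.1, -0.1, 21.1]
4 [25.8, -154.1, -2.0] [-0.1, -0.1, 28.2]
5 [32.3, -192.6, -2.5] [-0.1, -0.2, 35.2]
6 [38.7, -231.1, -3.0] [-0.2, -0.2, 42.2]
7 [45.2, -269.6, -3.5] [-0.2, -0.2, 49.3]
8 [52.4, -306.9, 24.4] [-0.2, -0.2, 56.7]
9 [59.6, -344.1, 52.2] [-0.2, -0.2, 64.1]
10 [66.8, -381.4, 80.0] [-0.2, -0.2, 71.5]
```

apply_moves:
  deltas:
    - {"fingers": 0, "delta_pos": [6, -38, 0], "angular": [0, 0, 7]}
    - {"fingers": 0, "delta_pos": [13, -77, 0], "angular": [0, 0, 14]}
    - {"fingers": 0, "delta_pos": [19, -115, 0], "angular": [0, 0, 21]}
    - {"fingers": 0, "delta_pos": [26, -154, 0], "angular": [0, 0, 28]}
    - {"fingers": 0, "delta_pos": [32, -193, 0], "angular": [0, 0, 35]}
    - {"fingers": 0, "delta_pos": [39, -231, 0], "angular": [0, 0, 42]}
    - {"fingers": 0, "delta_pos": [45, -270, 0], "angular": [0, 0, 49.3]}
    - {"fingers": 0, "delta_pos": [52, -307, 24], "angular": [0, 0, 56.7]}
    - {"fingers": 0, "delta_pos": [60, -344, 52], "angular": [0, 0, 64]}
    - {"fingers": 0, "delta_pos": [67, -381, 80], "angular": [0, 0, 71.5]}

```text
clock: 20.55
tool_pos: [0.5819, -0.0131, 0.2936]
orientation: [-179.9, -0.0, -82.5]
force: [1.1, -0.0, -0.3]
opening: 0.0005
gripper_force: 0.0
```

```bash
python3 - <<'E'
from h import *
np.set_printoptions(precision=4,suppress=True)
o=ctrl.get_obs();print(o['tool_pos'],o['orientation'],o['joint_pos'],o['opening'],push(.55),push(0))
plan([(push(.65,.06),RP,3),(push(.6),RP,7)])
E
```

```text
[ 0.5819 -0.0131  0.2936] [-179.8923   -0.0099  -82.5168] [ 17.9663   9.6681  -5.3719   0.0304 -74.856  -10.491 ] 0.0005428084648943023 [ 0.5843 -0.0271  0.1203] [ 0.5875 -0.0507  0.048 ]
1 [1.9, -0.1, 34.0] [-0.0, -0.0, -0.1]
2 [3.8, -0.2, 68.1] [-0.1, -0.0, -0.2]
3 [5.8, -0.3, 102.1] [-0.1, -0.0, -0.3]
4 [6.4, -0.3, 111.5] [-0.1, -0.0, -0.3]
5 [7.0, -0.3, 120.8] [-0.1, -0.0, -0.3]
6 [7.6, -0.3, 130.2] [-0.1, -0.0, -0.3]
7 [8.2, -0.2, 139.5] [-0.1, -0.0, -0.3]
8 [8.9, -0.2, 148.9] [-0.1, -0.0, -0.3]
9 [9.5, -0.2, 158.3] [-0.1, -0.0, -0.3]
10 [10.1, -0.2, 167.6] [-0.1, -0.0, -0.3]
```

apply_moves:
  deltas:
    - {"fingers": 0, "delta_pos": [2, 0, 34], "angular": [0, 0, 0]}
    - {"fingers": 0, "delta_pos": [4, 0, 68], "angular": [0, 0, 0]}
    - {"fingers": 0, "delta_pos": [6, 0, 100], "angular": [0, 0, 0]}
    - {"fingers": 0, "delta_pos": [6, 0, 112], "angular": [0, 0, 0]}
    - {"fingers": 0, "delta_pos": [7, 0, 121], "angular": [0, 0, 0]}
    - {"fingers": 0, "delta_pos": [7.5, 0, 130], "angular": [0, 0, 0]}
    - {"fingers": 0, "delta_pos": [8, 0, 139], "angular": [0, 0, 0]}
    - {"fingers": 0, "delta_pos": [9, 0, 146], "angular": [0, 0, 0]}
    - {"fingers": 0, "delta_pos": [9, 0, 152], "angular": [0, 0, 0]}
    - {"fingers": 0, "delta_pos": [9.5, 0, 158], "angular": [0, 0, 0]}

```text
clock: 21.55
tool_pos: [0.5845, -0.024, 0.1383]
orientation: [-179.7, -0.0, -82.2]
force: [0.2, 0.0, 0.1]
opening: 0.0006
gripper_force: 0.0
```

apply_moves:
  deltas:
    - {"fingers": 0, "delta_pos": [0, 0, 4], "angular": [0, 0, 0]}
    - {"fingers": 0, "delta_pos": [1, 0, 8], "angular": [0, 0, 0]}
    - {"fingers": 0, "delta_pos": [2, 0, 12], "angular": [0, 0, 0]}
    - {"fingers": 0, "delta_pos": [3, 0, 16], "angular": [0, 0, 0]}
    - {"fingers": 0, "delta_pos": [4, 0, 20], "angular": [0, 0, 0]}
    - {"fingers": 0, "delta_pos": [5, 0, 24], "angular": [0, 0, 0]}

```text
clock: 22.15
tool_pos: [0.5854, -0.0294, 0.1147]
orientation: [-179.7, -0.1, -82.2]
force: [-1.8, -2.2, 8.0]
opening: 0.0011
gripper_force: 3.1
```

apply_moves:
  deltas:
    - {"fingers": 0, "delta_pos": [1.5, 0, 3], "angular": [0, 0, 0]}
    - {"fingers": 0, "delta_pos": [4, 0, 6.5], "angular": [0, 0, 0]}
    - {"fingers": 0, "delta_pos": [6, 0, 10], "angular": [0, 0, 0]}
    - {"fingers": 0, "delta_pos": [7.5, 0, 13], "angular": [0, 0, 0]}
    - {"fingers": 0, "delta_pos": [9, 0, 16], "angular": [0, 0, 0]}
    - {"fingers": 0, "delta_pos": [10.5, 0, 19], "angular": [0, 0, 0]}
    - {"fingers": 0, "delta_pos": [12, 0, 22.5], "angular": [0, 0, 0]}
    - {"fingers": 0, "delta_pos": [13, 0, 26], "angular": [0, 0, 0]}

```text
clock: 22.95
tool_pos: [0.587, -0.0417, 0.0881]
orientation: [-179.8, -0.0, -82.2]
force: [-2.6, 3.3, 4.5]
opening: 0.0001
gripper_force: 2.7
```

apply_moves:
  deltas:
    - {"fingers": 0, "delta_pos": [1, 0, 4], "angular": [0, 0, 0]}
    - {"fingers": 0, "delta_pos": [2, 0, 8], "angular": [0, 0, 0]}
    - {"fingers": 0, "delta_pos": [3, 0, 12], "angular": [0, 0, 0]}
    - {"fingers": 0, "delta_pos": [4, 0, 16], "angular": [0, 0, 0]}
    - {"fingers": 0, "delta_pos": [5, 0, 20], "angular": [0, 0, 0]}
    - {"fingers": 0, "delta_pos": [5.5, 0, 24], "angular": [0, 0, 0]}
    - {"fingers": 0, "delta_pos": [6, 0, 28], "angular": [0, 0, 0]}
    - {"fingers": 0, "delta_pos": [6.5, 0, 32], "angular": [0, 0, 0]}
    - {"fingers": 0, "delta_pos": [7, 0, 35], "angular": [0, 0, 0]}
    - {"fingers": 0, "delta_pos": [7, 0, 37], "angular": [0, 0, 0]}

```text
clock: 23.95
tool_pos: [0.5879, -0.0488, 0.0509]
orientation: [-179.8, -0.0, -82.2]
force: [-1.2, 2.6, 5.4]
opening: 0.0003
gripper_force: 2.5
```

Almost flat. I ease down a millimetre at a time and watch for the force to rise at the stop.

apply_moves:
  deltas:
    - {"fingers": 0, "delta_pos": [0, 0, 0.7], "angular": [0, 0, 0]}
    - {"fingers": 0, "delta_pos": [0, 0, 1.4], "angular": [0, 0, 0]}
    - {"fingers": 0, "delta_pos": [0, 0, 2], "angular": [0, 0, 0]}
    - {"fingers": 0, "delta_pos": [0, 0, 2], "angular": [0, 0, 0]}

```text
clock: 24.35
tool_pos: [0.5879, -0.0489, 0.0492]
orientation: [-179.8, -0.0, -82.2]
force: [-0.7, 1.6, 2.8]
opening: 0.0003
gripper_force: 1.7
```

apply_moves:
  deltas:
    - {"fingers": 0, "delta_pos": [0, 0, 0.5], "angular": [0, 0, 0]}
    - {"fingers": 0, "delta_pos": [0, 0, 1], "angular": [0, 0, 0]}
    - {"fingers": 0, "delta_pos": [0, 0, 1], "angular": [0, 0, 0]}

```text
clock: 24.65
tool_pos: [0.5879, -0.0489, 0.0483]
orientation: [-179.8, -0.0, -82.2]
force: [-3.2, 1.3, 4.3]
opening: 0.0001
gripper_force: 2.5
```

apply_moves:
  deltas:
    - {"fingers": 0, "delta_pos": [0, 0, 0.5], "angular": [0, 0, 0]}
    - {"fingers": 0, "delta_pos": [0, 0, 1], "angular": [0, 0, 0]}
    - {"fingers": 0, "delta_pos": [0, 0, 1], "angular": [0, 0, 0]}
    - {"fingers": 0, "delta_pos": [0, 0, 1], "angular": [0, 0, 0]}

```text
clock: 25.05
tool_pos: [0.588, -0.0489, 0.0482]
orientation: [-179.8, -0.0, -82.2]
force: [-5.6, 2.0, 13.2]
opening: 0.0006
gripper_force: 6.5
```

The force rose to 13 N with no further motion at 48 mm, so the board is on its stop. I back off and check.

apply_moves:
  deltas:
    - {"fingers": 0, "delta_pos": [0, 0, -5], "angular": [0, 0, 0]}
    - {"fingers": 0, "delta_pos": [0, 0, -20], "angular": [0, 0, 0]}
    - {"fingers": 0, "delta_pos": [0, 0, -50], "angular": [0, 0, 0]}
    - {"fingers": 0, "delta_pos": [0, 0, -90], "angular": [0, 0, 0]}
    - {"fingers": 0, "delta_pos": [0, 0, -130], "angular": [0, 0, 0]}
    - {"fingers": 0, "delta_pos": [0, 0, -170], "angular": [0, 0, 0]}
    - {"fingers": 0, "delta_pos": [0, 0, -210], "angular": [0, 0, 0]}
    - {"fingers": 0, "delta_pos": [0, 0, -240], "angular": [0, 0, 0]}
    - {"fingers": 0, "delta_pos": [0, 0, -260], "angular": [0, 0, 0]}
    - {"fingers": 0, "delta_pos": [0, 0, -260], "angular": [0, 0, 0]}

```text
clock: 26.05
tool_pos: [0.5885, -0.0491, 0.3107]
orientation: [-179.4, -0.0, -82.2]
force: [0.3, -0.0, -0.1]
opening: 0.0005
gripper_force: 0.0
```

```bash
python3 - <<'E'
from h import *
o=ctrl.get_obs();print(o['clock'],o['tool_pos'])
a=ctrl.snapshot("side")[100:460,160:560];b=ctrl.snapshot("scene")[170:450,170:490]
cv2.imwrite("pics/f.png",np.hstack([a,cv2.resize(b,(400,350)) if 0 else cv2.copyMakeBorder(cv2.resize(b,(400,350)),5,5,0,0,0)])[:,:,::-1])
E
```

```text
26.05 [ 0.58847202 -0.04908516  0.31067333]
```

View pics/f.png

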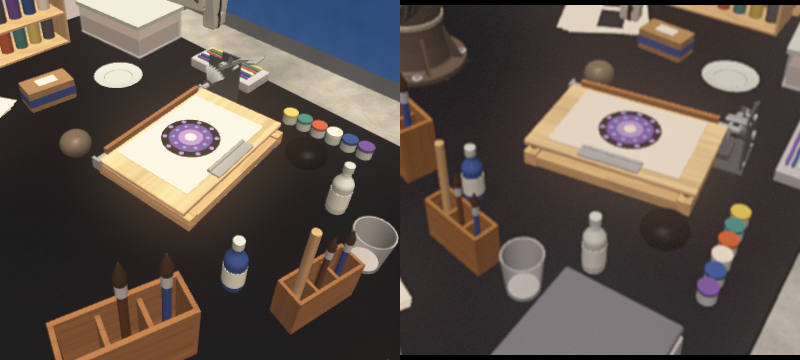

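The board lies flat (side crop (190,150)). The pawl is back off the teeth at (240,60), the stick stands in its slot at (300,270), and the bystanders look unmoved. I hand in.

```bash
python3 -c "
from plant import ctrl; print(ctrl.close_job())"
```

```text
the job is handed in; nothing more can be done
None
```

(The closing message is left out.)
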